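# Hang the lapped valve casings on the drip rail and lock the gate

## Task

Swing the lock collar's arm well clear of the drip rail. Then hook every carrier standing on the bench onto the rail's open loading end and slide it along the rail past the gate until it hangs centred on a ring mark, one carrier to a mark, without lowering any in from above beyond the gate. When all hang at marks, turn the collar back so that its arm lies squarely across the rail at its locked mark, and leave the other things on the bench where they are.

Things in the scene. Friction and masses are not known exactly. Their poses are not given: they have to be found in the camera images.
- station: drip rail station, fixed. Origin on the bench under the rail; own x away from the robot (yaw -0.05 to 0.2), own y along the rail. Steel rail d 12 mm, axis at own x 0, z 165 mm, y -265 to +215 mm, on a d 18 post 177 mm high at each end (feet 70 x 34 mm). The loading end is y 80 to 200. The collar's post (d 40, 185 mm high, foot 75 mm square) stands behind the rail at own x 85, y 65 mm
- rail_load (a point): point on the rail's axis in the middle of the loading end (station y 138 mm); axes as the station's. A fixed lapping fixture (100 x 120 mm, 150 mm high, red cam lever) stands on the bench to its left, at world x 0.60 to 0.68, y 0.40 to 0.46 m; leave it alone
- rail_gate (a point): point on the rail's axis under the collar's arm when locked (station y 65 mm); axes as the station's. Beyond the gate = station y smaller than this
- mark0 (a point): point on the rail's axis at the ring mark nearest the gate (station y -10 mm); each mark is a dark band 8 mm wide round the rail
- mark1 (a point): the same at the second ring mark (station y -75 mm)
- mark2 (a point): the same at the third ring mark (station y -140 mm)
- mark3 (a point): the same at the ring mark farthest from the gate (station y -205 mm)
- gate (a joint): captive lock collar turning on its post, rad, counter-clockwise from above. 0 = locked mark: arm squarely across above the rail, index lines meeting (no stop there). 1.57 = arm along the rail towards station -y, clear. Range -0.35 to 1.9; stays where left (friction 0.1 N m). Arm 16 mm wide, 115 mm long, 22 to 36 mm above the rail's axis: it bars the carriers' tabs
- gate_pin (a point): point on the upright round pin (d 16 mm) on the collar's arm, 55 mm from the collar's axis, at z 226 mm; the pin runs from the arm's top, z 201, to z 246 mm. Pinch it from above and carry it round the axis; it can turn between the fingers
- gate_axis (a point): point on the collar's turning axis at the same height, z 226 mm
- carrier1: hook carrier, 0.30 to 0.42 kg, 168 mm tall; ABSENT in some starts (None). Aluminium bracket standing on a foot plate (56 x 56 x 8 mm) with a brass valve casing (d 25, top at 58 mm) on it. Origin: under the foot, on the hook's centre line; z up. Grip tab on top: 10 mm thick along own x, 30 wide along own y, z 119 to 168 mm: close the fingers along own x. Hung, its y lies along the rail
- carrier1_seat (a point): seat of carrier1: where the rail's axis lies when hung, 112 mm above the foot's underside. Stem 5 mm thick at own x -14 to -19; roof-shaped hook with inside apex z 119; tip at own x +14 to +19 reaching down to z 96. The rail enters from own +x by the mouth between tip (z 96) and casing top (z 58), then the carrier is lowered; the roof centres itself on the rail
- carrier2: as carrier1. All start upright with own +x within 0.5 rad of world +x (away from the robot)
- carrier2_seat (a point): seat of carrier2, as carrier1's
- carrier3: as carrier1
- carrier3_seat (a point): seat of carrier3, as carrier1's
- carrier4: as carrier1
- carrier4_seat (a point): seat of carrier4, as carrier1's
- mouthpiece: bystander: yellow brass mouthpiece standing on its rim, d 27, 78 mm tall, origin under its centre
- cap1: bystander: silver valve cap, d 32, 22 mm tall, origin under its centre
- cap2: bystander: silver valve cap like cap1
- mandrel: bystander: knurled steel lapping mandrel, 160 mm long along own x, d 20, lying on the bench
- paste_jar: bystander: jar of lapping paste, d 60, 60 mm tall
Things that resemble listed ones, but are neither listed nor needed, are in the scene too. Leave any blue or pink look-alike of the carrier1 alone.

How it is judged:
On the way, in this order (a step that is already met when the one before it is completed fails the run):
1. the collar's arm is swung clear of the rail (value of joint gate above 1.2 rad), for 0.2 s.
2. every carrier hangs on the rail at a ring mark ((distance between carrier1_seat and mark0 below 0.014 m or distance between carrier1_seat and mark1 below 0.014 m or distance between carrier1_seat and mark2 below 0.014 m or distance between carrier1_seat and mark3 below 0.014 m) and angle between each of carrier1, carrier2, carrier3, carrier4's own z axis and vertical below 0.2 rad and (distance between carrier2_seat and mark0 below 0.014 m or distance between carrier2_seat and mark1 below 0.014 m or distance between carrier2_seat and mark2 below 0.014 m or distance between carrier2_seat and mark3 below 0.014 m) and (distance between carrier3_seat and mark0 below 0.014 m or distance between carrier3_seat and mark1 below 0.014 m or distance between carrier3_seat and mark2 below 0.014 m or distance between carrier3_seat and mark3 below 0.014 m) and (distance between carrier4_seat and mark0 below 0.014 m or distance between carrier4_seat and mark1 below 0.014 m or distance between carrier4_seat and mark2 below 0.014 m or distance between carrier4_seat and mark3 below 0.014 m)), for 0.2 s.
3. the collar is turned back to its locked mark (value of joint gate between -0.12 and 0.12 rad), for 0.2 s.
At the end, for the whole second after the job is handed in: every carrier that is present hangs on the rail with its seat point within 14 mm of a mark, tilted less than 0.2 rad and hardly swinging (below 0.08 m/s); the collar is within 0.12 rad of its locked mark (all of step 2 and all of step 3 and linear speed of each of carrier1, carrier2, carrier3, carrier4 below 0.08 m/s); the robot touches nothing.
It fails at once if a carrier is lowered onto, or lifted off, the rail beyond the gate ((y of carrier1_seat in the frame of rail_gate between -0.32 and -0.02 m and x of carrier1_seat in the frame of rail_gate between -0.012 and 0.012 m and z of carrier1_seat in the frame of rail_gate between 0.018 and 0.06 m) or (y of carrier2_seat in the frame of rail_gate between -0.32 and -0.02 m and x of carrier2_seat in the frame of rail_gate between -0.012 and 0.012 m and z of carrier2_seat in the frame of rail_gate between 0.018 and 0.06 m) or (y of carrier3_seat in the frame of rail_gate between -0.32 and -0.02 m and x of carrier3_seat in the frame of rail_gate between -0.012 and 0.012 m and z of carrier3_seat in the frame of rail_gate between 0.018 and 0.06 m) or (y of carrier4_seat in the frame of rail_gate between -0.32 and -0.02 m and x of carrier4_seat in the frame of rail_gate between -0.012 and 0.012 m and z of carrier4_seat in the frame of rail_gate between 0.018 and 0.06 m)).
It fails at once if a bystander is moved more than 3 cm (distance of any of mouthpiece, cap1, cap2, mandrel, paste_jar from where it was at the start of the episode above 0.03 m).
Of carrier1, carrier2, carrier3, carrier4 only 3 to 4 are there at a start; the rules pass over those that are not, and their reading is None.
At some moment in a run one of carrier1, carrier2, carrier3, carrier4 may be knocked a few centimetres aside while the robot is not near it.
Once in a run the grip may slacken for a moment while it holds something.
It also fails if it takes over 210 s, if anything falls off the work surface, if the arm or the gripper's body presses on something with over 40 N, if the wrist force passes 120 N, or if a joint passes its speed limit or range.

## Robot

A 7-joint arm with a two-finger parallel gripper is mounted at the origin on the work surface. World frame = base frame: x ahead of the robot, y to its left, z up, the work surface at z = 0. Lengths are in m, angles in rad, forces in N, time in s.
With the tool pointing down it reaches from about 0.4 to 0.85 m from the base axis. Payload 10.4 kg.
Tool frame: the origin (TCP) lies at the very end of the fingers, on their centre line; the grasp point (between the pads) lies 19 mm behind it; z points along the fingers, y is the direction in which the jaws open and shut (so a half turn about z gives the same grasp; the last joint's range is limited). The gripper opens to 87 mm and grips with 3 to 60 N. Pads are 19 mm wide; open, the fingers measure 117 mm over their backs; the gripper's body (75 mm by 190 mm) begins 51 mm behind the grasp point.
Start: joints at [1.199, 0.332, -0.065, 1.46, 0.022, 1.35, -0.088], TCP at [0.214, -0.587, 0.223] pointing down, gripper open.
Joint ranges: [-2.6, 2.6], [-0.5, 2.12], [-1.47, 1.34], [0.16, 2.42], [-1.27, 4.41], [0.06, 2.06], [-2.6, 2.6]. Speed limits (rad/s): [2.22, 2.22, 2.79, 2.79, 3.14, 3.14, 3.14].

## Interface

Orientations are given as a unit quaternion [x, y, z, w].
In Python, from bench import read_state, camera, close_job, recognise, masks_of gives the robot as it stands.
- The arm moves only by the tool play_rows, never from a script. Its argument "moves" is a list of rows, each a list of 3 entries, a list of its own where there are three numbers: the shift along the tool's x, y, z in cm, then the turn, a rotation vector about the tool's x, y, z in rad, then the finger opening in cm, from 0 to 8.7. In form: [[[dx, dy, dz], [ax, ay, az], jaw], ...]. A call has 1 to 8 rows; each row is the pose to reach, as a shift and turn from the pose commanded when the call began, along the tool's axes at that moment; what a row does not reach only later rows make up. A row lasts 1/8 s, in which the tool goes at most 62.5 mm and 10.7 degrees, less where a joint would pass 70% of its speed; a pose out of reach is approached as far as the arm can. A call with a gripper value outside its range is refused whole. The fingers move at their own pace and stop on an object; "grip_force" is the grip in N (left out, the last holds). Time passes only in rows, so rows that repeat a pose let the fingers close. It gives the time, the measured TCP pose, the force and the opening at its end, in the units of the state.
- read_state(): the state, without advancing time (a new reading comes with each control period).
- camera(name): name is "scene" or "top"; returns a dict with "frame" (400x640x3 uint8, red, green, blue), "intrinsics" (3x3 intrinsics, pixels), "k1" (the pictures are not rectified: a ray, as slopes to the right and down, at radius r is drawn at 1 + k1 r^2 times it, then the intrinsics apply), "camera_from_world" (4x4, takes a point from world to camera coordinates). Camera axes: x right, y down, z forward; pixel columns grow to the right and rows downward; lengths in m; the calibration is good to about 2 mm. A picture is of the moment at which its call begins. There is no depth.
- close_job(): hands the job in, once; it reports no verdict.
Trained networks look in a picture, given as the dict that the camera call returned (one of the last four; its "shot" number tells which), for a name from the list of things; names that differ only in an ending like _2 or _b are one class to them, and where a whole thing is asked for, a point or a joint stands for the part that bears it (a point fixed in the world has none). Each returns a list of dicts, best first, with "conf" (0 to 1); they miss things now and then, are a little off and sometimes report something else, mostly with a low value. They report only what shows in the picture. A call takes as long as a camera call. They do not tell look-alikes from the thing itself.
- recognise(picture, query): "at" ([column, row] in pixels, amid what is visible of it).
- masks_of(picture, query): "region" (400x640 bool, what is visible of it) and "at" ([column, row] in pixels, amid what is visible of it).
The state is a dict: "time": time; "joint_positions": joint angles; "joint_vel": joint speeds; "joint_torque": joint torques, N m; "ee_pos": TCP position; "eef_rot": TCP orientation; "ft_force": force on the tool from outside, world axes, zero at the start; "torque": the same for the moment, N m; "width": finger opening in m.
Only numpy, scipy, OpenCV 4.12 (cv2) and the standard library are available. Lean on these libraries where they do the work, as an engineer would, in place of code of your own. Each camera call takes 0.05 s, during which the arm holds its last target.

## Working session

There is one attempt and no reset: what is moved stays moved. The work goes in short steps, Python scripts to look and compute and a tool call to move; the robot and the scene stay as the last step left them, time stands still between calls to the robot, and variables do not carry over. Pictures are saved under pics/ and viewed, and the job is handed in when it is done.

Besides the shell and the picture viewer there is one more tool, called as name([rows], argument=value, ...), one row to a line, values as JSON. play_rows: Moves the arm, as the interface text tells. Its arguments: {"type":"object","properties":{"moves":{"type":"array","items":{"type":"array"}},"grip_force":{"type":"number"}},"required":["moves"]}

```bash
ls; mkdir -p pics
python3 - <<'E'
from bench import *
import cv2
print(read_state())
for n in ("scene","top"):
    p=camera(n); cv2.imwrite(f"pics/{n}0.png",p["frame"][:,:,::-1]); print(n,p["intrinsics"],p["k1"],p["camera_from_world"])
    for q in ("station","carrier1","mouthpiece","cap1","mandrel","paste_jar","gate_pin","gate","rail_load","mark0"):
        try: print(q,[(r["at"],round(r["conf"],2)) for r in recognise(p,q)])
        except Exception as e: print(q,e)
E
```

```text
pics
{'time': 0.0, 'joint_positions': array([ 1.19944577,  0.33284093, -0.06471774,  1.46097858,  0.0216132 ,
        1.3498519 , -0.08848002]), 'joint_vel': array([-2.59511226e-04, -8.32332346e-05,  2.67715533e-04,  4.87282649e-04,
       -1.03480586e-03,  3.08143084e-04,  7.34187364e-04]), 'joint_torque': array([ 1.27605090e-03, -6.23252177e+01,  2.55022093e-02, -3.89885116e+01,
       -6.11910014e-02,  3.99098976e-02,  1.39895819e-04]), 'ee_pos': array([ 0.21344549, -0.58701085,  0.2217555 ]), 'eef_rot': array([ 9.84829552e-01,  1.73523129e-01, -1.54980600e-04, -6.73708813e-04]), 'ft_force': array([ 0.54453631, -0.32879081,  0.79020621]), 'torque': array([ 0.01073396, -0.00761236,  0.04917151]), 'width': 0.08719547757638559}
scene [[506.36224504   0.         317.33387241]
 [  0.         506.36224504 199.8994853 ]
 [  0.           0.           1.        ]] -0.03597748771450866 [[ 0.25842485  0.96596106  0.01165457 -0.08257654]
 [ 0.69762191 -0.17826322 -0.69393508 -0.27940697]
 [-0.66823668  0.18746055 -0.71994325  1.66274215]
 [ 0.          0.          0.          1.        ]]
sta
[... 739 characters left out ...]
-02  5.33022186e-01]
 [ 6.60526493e-02 -8.48599973e-03 -9.97780054e-01  1.25026799e+00]
 [ 0.00000000e+00  0.00000000e+00  0.00000000e+00  1.00000000e+00]]
station [([322.1, 229.6], 0.69), ([289.0, 174.6], 0.62)]
carrier1 [([326.7, 229.1], 0.95), ([392.9, 265.5], 0.94), ([395.7, 219.7], 0.87), ([172.0, 224.6], 0.68)]
mouthpiece [([187.5, 196.9], 0.47)]
cap1 [([326.3, 229.5], 0.7)]
mandrel [([352.4, 134.2], 0.74), ([285.2, 148.2], 0.72)]
paste_jar [([443.3, 185.4], 0.92)]
gate_pin [([285.3, 146.8], 0.65), ([326.4, 231.1], 0.39), ([289.3, 175.9], 0.32)]
gate [([285.3, 146.6], 0.85)]
rail_load [([291.9, 173.3], 0.59), ([250.1, 209.6], 0.43)]
mark0 [([294.2, 176.2], 0.6), ([324.4, 228.0], 0.39)]
```

View pics/scene0.png

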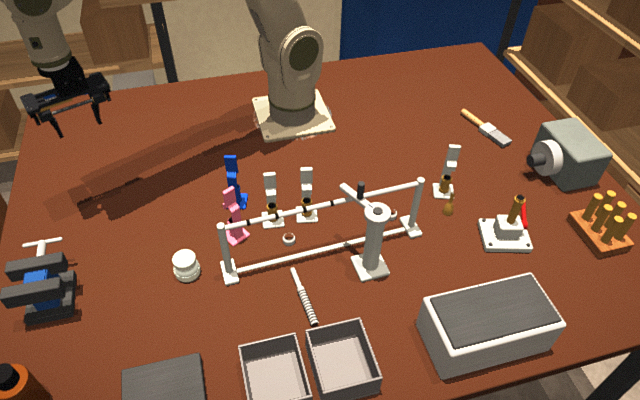

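View pics/top0.png

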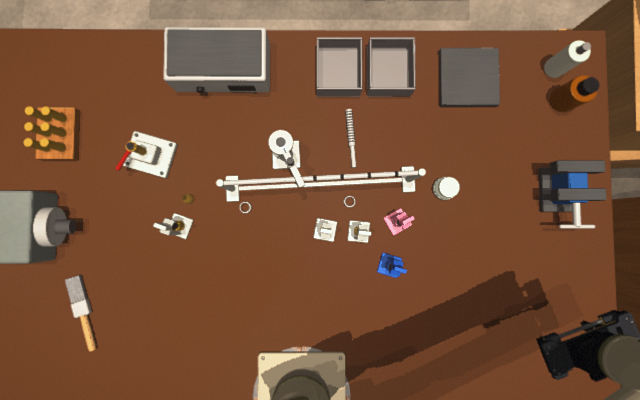

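Scene: white carriers at scene (272,200), (307,197), (447,175), with a blue one at (235,180) and a pink one at (236,215) left alone. The collar is at (375,215). Top view: carriers at (325,229), (359,231), (175,226). I'll enlarge to confirm and measure.

```bash
cat > h.py <<'E'
from bench import *
import cv2, numpy as np, time
from scipy.optimize import least_squares
def proj(p,X):
    X=np.atleast_2d(X); c=(p["camera_from_world"]@np.c_[X,np.ones(len(X))].T)[:3]
    s=c[:2]/c[2]; s=s*(1+p["k1"]*(s**2).sum(0)); K=p["intrinsics"]
    return np.c_[K[0,0]*s[0]+K[0,2],K[1,1]*s[1]+K[1,2]]
def ray(p,uv):
    K=p["intrinsics"]; d=np.array([(uv[0]-K[0,2])/K[0,0],(uv[1]-K[1,2])/K[1,1]]); s=d.copy()
    for _ in range(20): s=d/(1+p["k1"]*(s**2).sum())
    T=p["camera_from_world"]; R=T[:3,:3]; o=-R.T@T[:3,3]; return o,R.T@np.r_[s,1]
def at_z(p,uv,z):
    o,d=ray(p,uv); return o+d*(z-o[2])/d[2]
def crop(p,name,x0,y0,x1,y1,s):
    f=p["frame"][y0:y1,x0:x1,::-1]; cv2.imwrite(f"pics/{name}.png",cv2.resize(f,None,fx=s,fy=s,interpolation=cv2.INTER_CUBIC))
E
python3 - <<'E'
from h import *
p=camera("scene");t=camera("top")
import pickle; pickle.dump((p,t),open("p0.pkl","wb"))
crop(p,"sc1",210,140,470,290,3); crop(t,"tc1",205,120,435,290,3); crop(t,"tc2",120,120,210,250,4)
E
```

```text
(no output)
```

View pics/sc1.png

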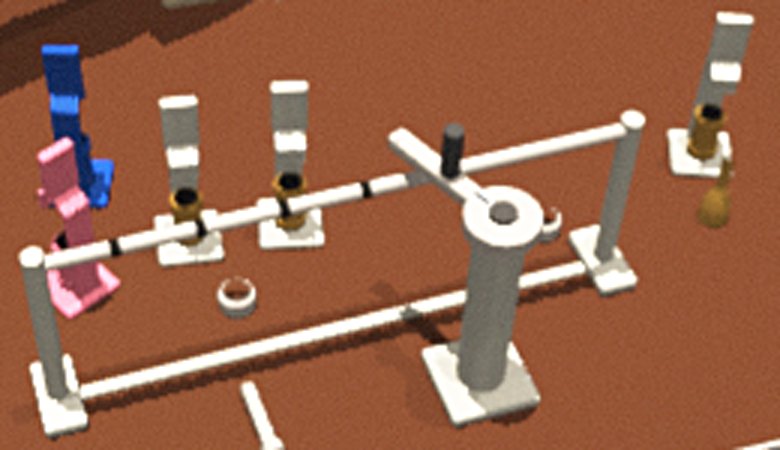

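View pics/tc1.png

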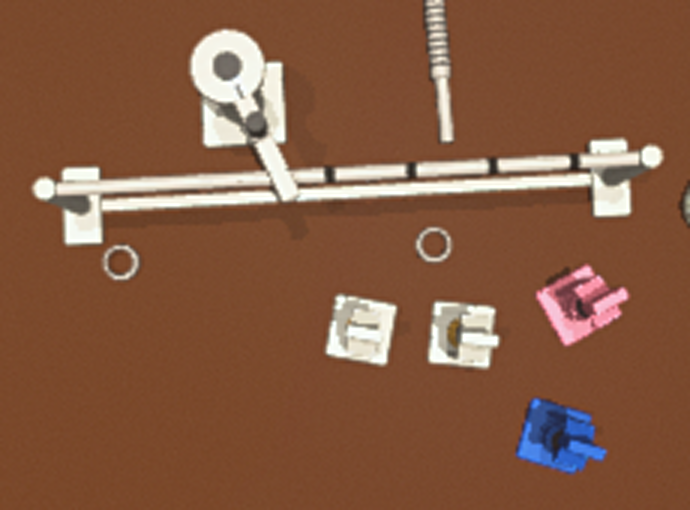

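View pics/tc2.png

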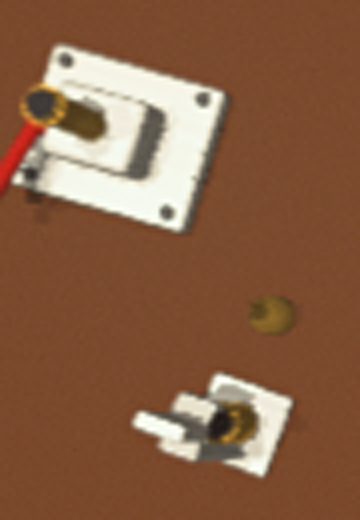

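```bash
cat > fit0.py <<'E'
from h import *
import pickle
p,t=pickle.load(open("p0.pkl","rb"))
S=lambda *a:np.array(a)/3+[210,140]; T=lambda *a:np.array(a)/3+[205,120]; T2=lambda *a:np.array(a)/4+[120,120]
def R(a): return np.array([[np.cos(a),-np.sin(a)],[np.sin(a),np.cos(a)]])
def W(q,L): L=np.atleast_2d(L); return np.c_[L[:,:2]@R(q[2]).T+q[:2],L[:,2]]
yy=[-10,-75,-140,-205]
obs=[(t,T(*uv),(0,y/1e3,.169)) for uv,y in zip([(329,173),(411,170),(493,165),(575,160)],yy)]
obs+=[(p,S(*uv),(0,y/1e3,.167)) for uv,y in zip([(366,188),(284,208),(200,228),(114,246)],yy)]
obs+=[(t,T(44,189),(0,.215,.177)),(t,T(651,156),(0,-.265,.177)),(p,S(632,121),(0,.215,.177)),(p,S(32,258),(0,-.265,.177))]
def fit(obs,q0):
    f=lambda q:np.concatenate([proj(c,W(q,X))[0]-uv for c,uv,X in obs])
    r=least_squares(f,q0,loss="soft_l1"); print(np.round(r.x,4),np.round(f(r.x).reshape(-1,2),1).tolist()); return r.x
st=fit(obs,[.6,0,0])
ax=W(st,(.085,.065,0))[0]
print("axis",ax)
for c,uv,z in ((t,T(256,119),.246),(p,S(455,129),.246)):
    P=at_z(c,uv,z); d=P-ax; print("pin",P,np.hypot(*d[:2]), "gate",np.arctan2(d[1],d[0])-st[2]-np.pi)
def cfit(obs,q0): return fit(obs,q0)
h=.028
A=[(t,T(335,296),(h,h,.008)),(t,T(397,304),(h,-h,.008)),(t,T(385,365),(-h,-h,.008)),(t,T(326,354),(-h,h,.008)),(t,T(363,331),(0,0,.168)),(p,S(290,85),(0,0,.168)),(p,S(323,243),(h,h,.004)),(p,S(259,243),(h,-h,.004))]
B=[(t,T(433,303),(h,h,.008)),(t,T(494,309),(h,-h,.008)),(t,T(489,367),(-h,-h,.008)),(t,T(428,361),(-h,h,.008)),(t,T(481,340),(0,0,.168)),(p,S(180,100),(0,0,.168)),(p,S(223,257),(h,h,.004)),(p,S(159,260),(h,-h,.004))]
C=[(t,T2(217,373),(h,h,.008)),(t,T2(293,398),(h,-h,.008)),(t,T2(264,476),(-h,-h,.008)),(t,T2(160,426),(0,0,.168)),(p,S(735,18),(0,0,.168)),(p,S(728,172),(h,h,.004)),(p,S(669,165),(h,-h,.004))]
cs=[cfit(o,[.45,0,0]) for o in (A,B,C)]
def carr_pts():
    L=[]
    box=lambda x0,x1,y0,y1,z0,z1:[(a,b,c) for a in (x0,x1) for b in (y0,y1) for c in (z0,z1)]
    return [box(-h,h,-h,h,0,.008),box(-.005,.005,-.015,.015,.119,.168)]
def draw(c,img,q,s,off,col=(255,0,255)):
    for b in carr_pts():
        hull=cv2.convexHull(((proj(c,W(q,b))-off)*s+s/2).astype(np.int32)); cv2.polylines(img,[hull],True,col,1)
if __name__=="__main__":
    for n,c,(x0,y0,x1,y1),s in (("o1",p,(210,140,470,290),3),("o2",t,(205,120,435,290),3),("o3",t,(120,120,210,250),4)):
        im=cv2.resize(c["frame"][y0:y1,x0:x1,::-1],None,fx=s,fy=s,interpolation=cv2.INTER_CUBIC)
        for q in cs: draw(c,im,q,s,np.array([x0,y0]))
        for y in (.215,.138,.065,-.01,-.075,-.14,-.205,-.265):
            u=(proj(c,W(st,(0,y,.165)))[0]-[x0,y0])*s+s/2; cv2.circle(im,tuple(int(v) for v in u),3,(0,255,0),-1)
        cv2.imwrite(f"pics/{n}.png",im)
E
python3 fit0.py
```

```text
[ 0.5656 -0.0253  0.0558] [[-0.2, -0.2], [-0.4, -0.7], [-0.6, -0.5], [-0.8, -0.4], [-0.8, -0.2], [-0.7, -0.5], [-0.6, -0.8], [-0.5, -0.2], [-0.4, -0.7], [-0.3, -0.8], [0.0, -1.4], [-0.7, -1.0]]
axis [0.6468547  0.04432952 0.        ]
pin [0.59782795 0.01820542 0.246     ] 0.05555259624181628 gate -5.849375071596043
pin [0.59848405 0.0212015  0.246     ] 0.05361552937794547 gate -5.892950751546058
[ 0.4404 -0.0633 -0.1747] [[-0.1, -0.8], [-0.5, 0.1], [-0.0, 0.2], [-0.7, 0.3], [0.3, -0.0], [-0.8, -0.2], [-0.2, -0.3], [-0.0, 0.9]]
[ 0.4351 -0.1544 -0.0996] [[-0.2, -0.5], [0.0, -0.5], [-0.2, 0.8], [-0.5, 0.7], [-0.7, -0.8], [-1.2, -0.3], [-0.3, -0.6], [-0.3, 0.8]]
[ 0.4501  0.3287 -0.3449] [[-0.4, -0.2], [-0.0, 0.6], [-0.2, 0.6], [0.2, -0.2], [-0.8, -0.6], [0.6, 0.8], [0.0, 1.8]]
```

```bash
sed -i 's|np.array(a)/3+\[210,140\]|np.array(a)/3+[209.67,139.67]|;s|np.array(a)/3+\[205,120\]|np.array(a)/3+[204.67,119.67]|;s|np.array(a)/4+\[120,120\]|np.array(a)/4+[119.6,119.6]|' fit0.py
python3 fit0.py
cat >> h.py <<'E'
from scipy.spatial.transform import Rotation as Ro
ST=np.array([.5656,-.0253,.0558])
def stw(x,y): c,s=np.cos(ST[2]),np.sin(ST[2]); return np.array([ST[0]+c*x-s*y,ST[1]+s*x+c*y])
def gatepin(g,r=.055):
    a=stw(.085,.065); an=np.pi+ST[2]+g; return a+r*np.array([np.cos(an),np.sin(an)])
def go(*tg):
    """targets (x,y,z,jawangle): shifts in cm / az from current pose"""
    s=read_state(); M=Ro.from_quat(s["eef_rot"]); j=M.as_matrix()[:,1]; ja=np.arctan2(j[1],j[0])
    print("t",round(s["time"],2),"pos",np.round(s["ee_pos"],4),"jaw",round(ja,3),"tz",np.round(M.as_matrix()[:,2],3),"w",round(s["width"],4),"F",np.round(s["ft_force"],1))
    for x,y,z,a in tg:
        d=M.inv().apply(np.array([x,y,z])-s["ee_pos"])*100
        da=(a-ja+np.pi/2)%np.pi-np.pi/2
        R=M.inv()*Ro.from_euler("z",a+ (np.round((ja-a)/np.pi))*np.pi)*Ro.from_matrix(np.array([[0,1,0],[1,0,0],[0,0,-1.]]))
        print(np.round(d,2),"rv",np.round(R.as_rotvec(),3))
E
python3 - <<'E'
from h import *
P=gatepin(.412); s=read_state()["ee_pos"]; a=.468-np.pi/2
go((s[0],s[1],.30,a),(P[0],P[1],.30,a))
E
```

```text
[ 0.5656 -0.0252  0.0557] [[0.1, 0.1], [-0.1, -0.4], [-0.3, -0.2], [-0.5, -0.0], [-0.5, 0.2], [-0.3, -0.2], [-0.2, -0.4], [-0.1, 0.2], [-0.1, -0.4], [-0.0, -0.5], [0.4, -1.0], [-0.4, -0.6]]
axis [0.6468973  0.04442259 0.        ]
pin [0.59856678 0.01894209 0.246     ] 0.05463602804050527 gate -5.853731781690769
pin [0.59733826 0.0208351  0.246     ] 0.05488595236776952 gate -5.894691447451105
[ 0.4407 -0.063  -0.1806] [[0.1, -0.6], [-0.2, 0.4], [0.1, 0.5], [-0.6, 0.4], [0.5, 0.2], [-0.3, 0.2], [0.2, 0.1], [0.4, 1.3]]
[ 0.4353 -0.154  -0.1077] [[0.1, -0.4], [0.3, -0.1], [-0.1, 1.1], [-0.3, 0.9], [-0.5, -0.6], [-0.7, 0.0], [0.1, -0.2], [0.1, 1.1]]
[ 0.4505  0.3292 -0.3525] [[-0.1, 0.0], [0.3, 0.9], [-0.0, 0.9], [0.4, 0.0], [-0.2, -0.2], [1.1, 1.3], [0.5, 2.1]]
t 1.2 pos [ 0.2136 -0.5874  0.2226] jaw -1.222 tz [ 0. -0. -1.] w 0.087 F [-0.6 -0.3  0.2]
[ 0.    0.   -7.74] rv [ 0.    -0.    -0.119]
[ 56.84 -43.91  -7.74] rv [ 0.    -0.    -0.119]
```

View pics/o1.png

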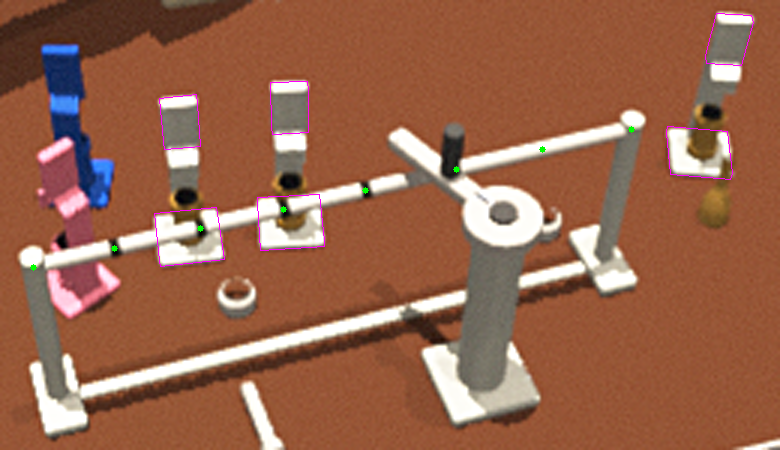

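View pics/o2.png

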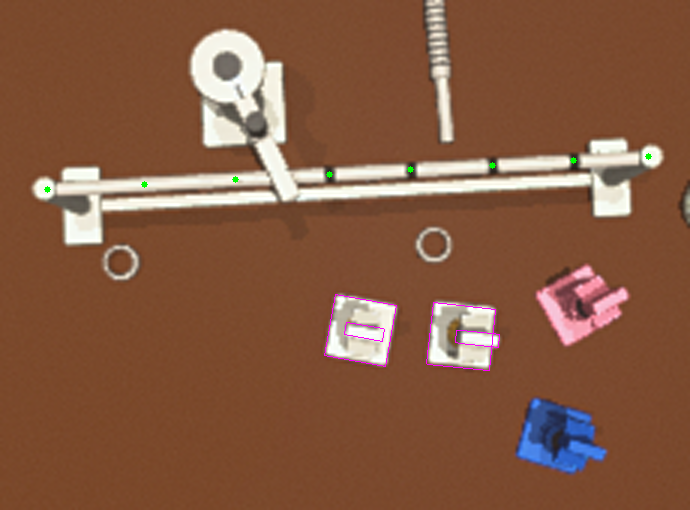

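View pics/o3.png

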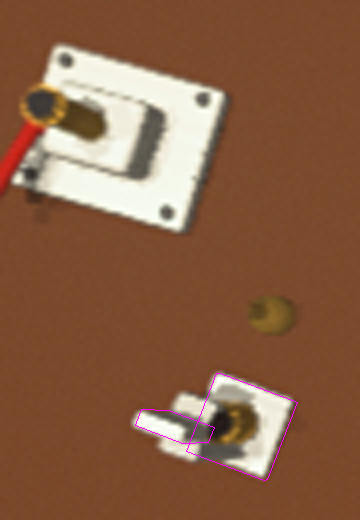

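The overlays fit: the three aluminium carriers are A (top 325,229), B (359,231) and C (175,226). The blue and pink ones are look-alikes. Gate first.

play_rows([
  [[0,0,-6],[0,0,0],4],
  [[2,-1,-7.7],[0,0,-0.12],4],
  [[8,-6,-7.7],[0,0,-0.12],4],
  [[14,-11,-7.7],[0,0,-0.12],4],
  [[19,-14.7,-7.7],[0,0,-0.12],4],
  [[24,-18.5,-7.7],[0,0,-0.12],4],
  [[28.5,-22,-7.7],[0,0,-0.12],4],
  [[33,-25.5,-7.7],[0,0,-0.12],4],
])

```text
time: 2.2
ee_pos: [0.4266, -0.2502, 0.2999]
eef_rot: [0.973, 0.232, 0.0, 0.0]
ft_force: [0.7, -1.0, 0.4]
width: 0.0399
```

Run:
```python
from h import *
P=gatepin(.412); a=.468-np.pi/2
go((P[0],P[1],.30,a))
```

```text
t 2.2 pos [ 0.4266 -0.2502  0.2999] jaw -1.102 tz [ 0.001 -0.001 -1.   ] w 0.0399 F [ 0.7 -1.   0.4]
[ 2.745e+01 -1.633e+01 -2.000e-02] rv [ 0.001 -0.     0.001]
```

play_rows([
  [[5,-3,0],[0,0,0],4],
  [[10,-6,0],[0,0,0],4],
  [[15,-9,0],[0,0,0],4],
  [[20,-12,0],[0,0,0],4],
  [[24,-14.3,0],[0,0,0],4],
  [[27.4,-16.3,0],[0,0,0],4],
  [[27.4,-16.3,2],[0,0,0],4],
  [[27.4,-16.3,3],[0,0,0],4],
])

```text
time: 3.2
ee_pos: [0.5964, 0.0173, 0.2684]
eef_rot: [0.973, 0.233, -0.001, -0.0]
ft_force: [-0.7, -0.7, -0.1]
width: 0.0399
```

Run:
```python
from h import *
P=gatepin(.412); a=.468-np.pi/2
go((P[0],P[1],.212,a))
p=camera("scene");crop(p,"g1",290,130,450,290,4); t=camera("top"); crop(t,"g1t",240,110,360,230,4)
```

```text
t 3.2 pos [0.5964 0.0173 0.2684] jaw -1.101 tz [-0.001 -0.    -1.   ] w 0.0399 F [-0.7 -0.7 -0.1]
[ 0.23 -0.13  5.64] rv [-0.     0.001  0.001]
```

View pics/g1.png

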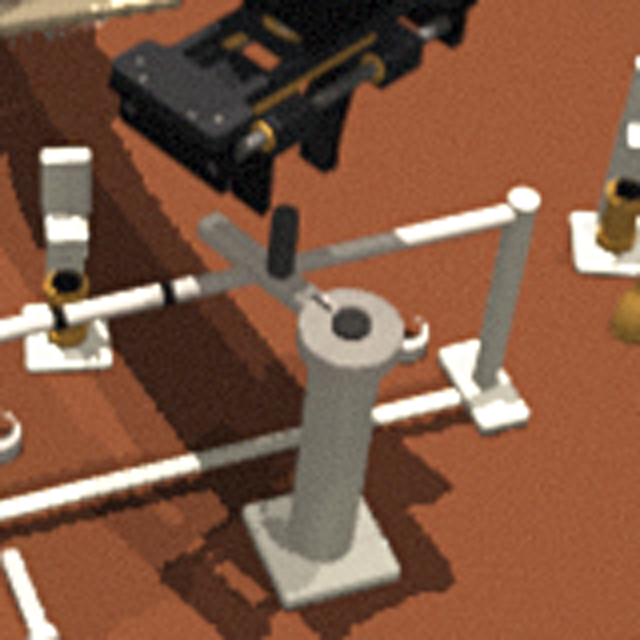

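Fingers (260,200) and (320,165) straddle the pin top at (285,210). Descending to pinch it.

play_rows([
  [[0.2,-0.1,3],[0,0,0],4],
  [[0.2,-0.1,5.6],[0,0,0],4],
  [[0.2,-0.1,5.6],[0,0,0],4],
  [[0.2,-0.1,5.6],[0,0,0],1.2],
  [[0.2,-0.1,5.6],[0,0,0],1.2],
  [[0.2,-0.1,5.6],[0,0,0],1.2],
  [[0.2,-0.1,5.6],[0,0,0],1.2],
], grip_force=20)

```text
time: 4.18
ee_pos: [0.5981, 0.0193, 0.2143]
eef_rot: [0.973, 0.232, 0.0, 0.0]
ft_force: [-2.7, 1.0, 4.2]
width: 0.0153
```

Run:
```python
from h import *
P=gatepin(.412); a=.468-np.pi/2
L=[(*gatepin(g),.212,g+ST[2]-np.pi/2) for g in (.412,.6,.8,1.,1.2,1.4,1.6,1.7)]
go(*L)
```

```text
t 4.17 pos [0.5981 0.0193 0.2143] jaw -1.102 tz [ 0.001  0.    -1.   ] w 0.0153 F [-2.7  1.   4.2]
[-0.02 -0.04  0.23] rv [ 0.    -0.001  0.001]
[0.07 0.99 0.23] rv [ 0.    -0.001 -0.187]
[0.38 2.05 0.23] rv [ 0.    -0.001 -0.387]
[0.9  3.02 0.23] rv [ 0.    -0.001 -0.587]
[1.59 3.87 0.23] rv [ 0.    -0.001 -0.787]
[2.44 4.56 0.23] rv [ 0.001 -0.001 -0.987]
[3.42 5.07 0.23] rv [ 1.000e-03 -1.000e-03 -1.187e+00]
[3.94 5.25 0.23] rv [ 1.000e-03 -1.000e-03 -1.287e+00]
```

play_rows([
  [[0,0.6,0],[0,0,-0.11],1.2],
  [[0.1,1.2,0],[0,0,-0.22],1.2],
  [[0.3,1.9,0],[0,0,-0.36],1.2],
  [[0.6,2.55,0],[0,0,-0.49],1.2],
  [[1.0,3.2,0],[0,0,-0.62],1.2],
  [[1.5,3.75,0],[0,0,-0.76],1.2],
  [[2.1,4.3,0],[0,0,-0.9],1.2],
  [[2.7,4.7,0],[0,0,-1.04],1.2],
])

```text
time: 5.18
ee_pos: [0.6435, -0.0098, 0.2142]
eef_rot: [0.727, 0.687, 0.0, -0.0]
ft_force: [-2.3, 4.0, 4.0]
width: 0.0155
```

Run:
```python
from h import *
L=[(*gatepin(g),.214,g+ST[2]-np.pi/2) for g in (1.4,1.5,1.6,1.7,1.8)]
go(*L)
```

```text
t 5.17 pos [ 0.6435 -0.0098  0.2142] jaw -0.057 tz [ 0.     0.001 -1.   ] w 0.0155 F [-2.3  4.   4. ]
[-0.07 -0.29  0.02] rv [ 0.    -0.001  0.058]
[-0.07  0.26  0.02] rv [ 0.    -0.001 -0.042]
[-0.02  0.81  0.02] rv [ 0.    -0.001 -0.142]
[0.08 1.35 0.03] rv [ 0.    -0.001 -0.242]
[0.24 1.87 0.03] rv [ 0.    -0.001 -0.342]
```

play_rows([
  [[-0.05,0.5,0],[0,0,-0.09],1.2],
  [[0,1.1,0],[0,0,-0.19],1.2],
  [[0,1.1,0],[0,0,-0.19],1.2],
  [[0,1.1,0],[0,0,-0.19],4],
  [[0,1.1,0],[0,0,-0.19],4],
  [[0,1.1,-4],[0,0,-0.19],4],
  [[0,1.1,-8],[0,0,-0.19],4],
  [[0,1.1,-10],[0,0,-0.19],4],
])

```text
time: 6.18
ee_pos: [0.6547, -0.0118, 0.3159]
eef_rot: [0.661, 0.751, 0.001, 0.001]
ft_force: [-0.3, 0.9, -0.2]
width: 0.0394
```

Run:
```python
from h import *
t=camera("top"); crop(t,"g2t",210,110,410,270,4); p=camera("scene"); crop(p,"g2",210,140,410,290,4)
go((.4407,-.063,.32,-.178),(.4407,-.063,.138,-.178),(.4353,-.154,.32,-.105))
```

```text
t 6.28 pos [ 0.655  -0.0116  0.3158] jaw 0.127 tz [ 0.004 -0.    -1.   ] w 0.0401 F [-0.4 -0.7  0.1]
[ -2.38 -21.91  -0.49] rv [0.004 0.    0.305]
[ -2.37 -21.97  17.71] rv [0.004 0.    0.305]
[-11.34 -23.6   -0.49] rv [0.004 0.    0.232]
```

View pics/g2.png

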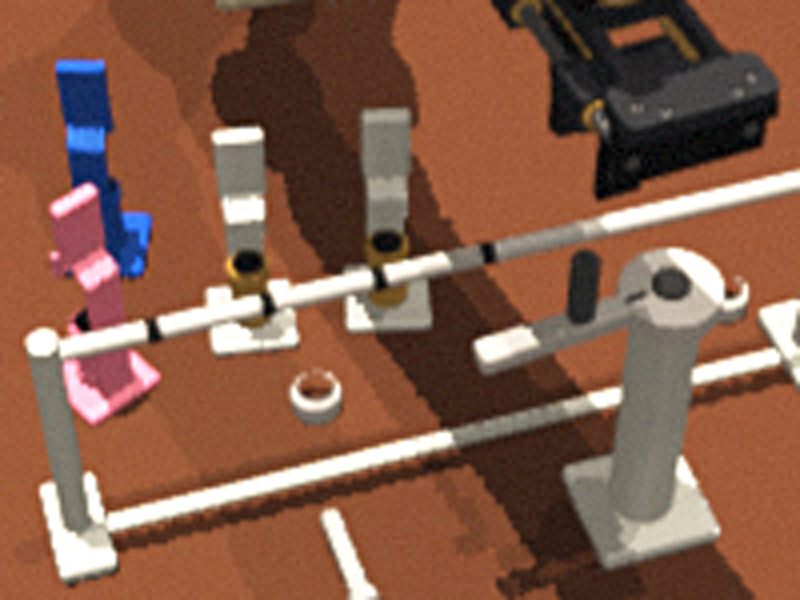

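View pics/g2t.png

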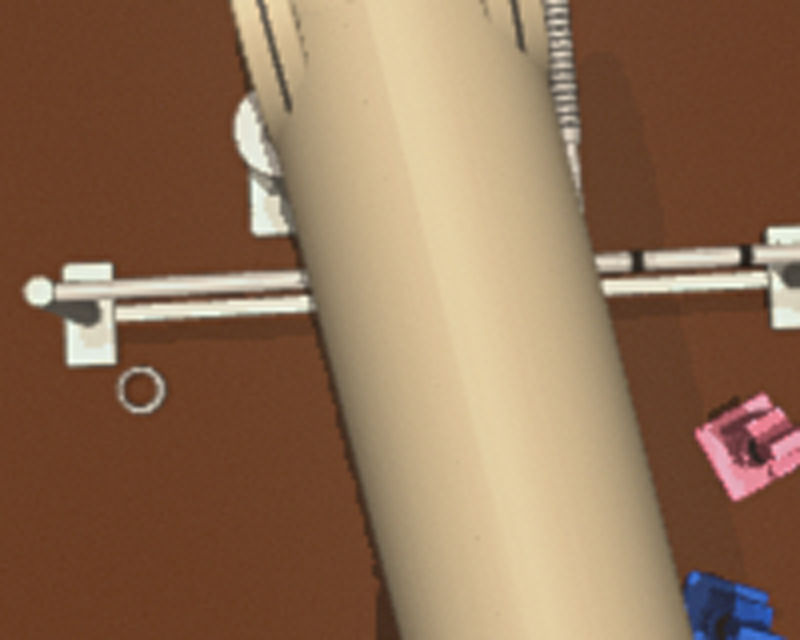

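The arm now lies along the rail (tip at scene crop (505,350)), so the gate is clear. Next is carrier A.

play_rows([
  [[-0.5,-5,-0.5],[0,0,0.1],5],
  [[-1,-10,-0.5],[0,0,0.2],5],
  [[-1.6,-15,-0.5],[0,0,0.3],5],
  [[-2,-19,-0.5],[0,0,0.305],5],
  [[-2.4,-21.9,-0.5],[0,0,0.305],5],
  [[-2.4,-21.9,3],[0,0,0.305],5],
  [[-2.4,-21.9,7],[0,0,0.305],5],
  [[-2.4,-21.9,10],[0,0,0.305],5],
])

```text
time: 7.28
ee_pos: [0.4388, -0.0637, 0.2109]
eef_rot: [0.767, 0.641, -0.001, -0.001]
ft_force: [0.6, -0.2, 0.6]
width: 0.0502
```

Run:
```python
from h import *
go((.4407,-.063,.138,-.178))
p=camera("scene"); crop(p,"a1",210,100,370,240,4)
```

```text
t 7.28 pos [ 0.4388 -0.0637  0.2109] jaw -0.178 tz [-0.002 -0.    -1.   ] w 0.0502 F [ 0.6 -0.2  0.6]
[0.11 0.19 7.29] rv [-0.002  0.001 -0.   ]
```

View pics/a1.png

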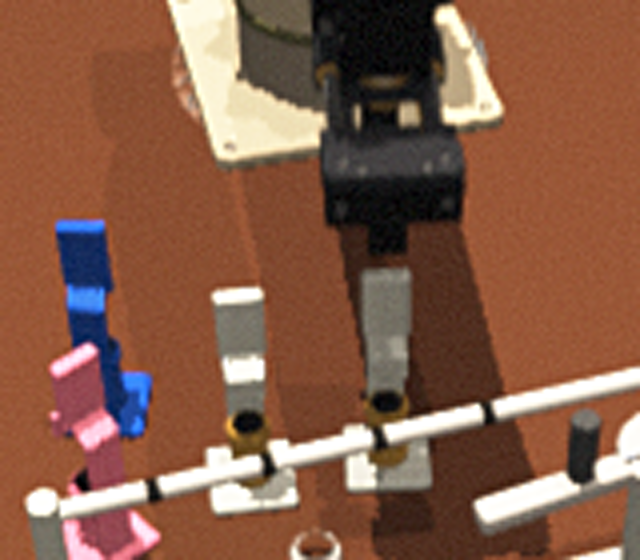

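Fingers line up over A's tab at crop (385,270).

play_rows([
  [[0.1,0.15,4],[0,0,0],5],
  [[0.1,0.15,7.2],[0,0,0],5],
  [[0.1,0.15,7.2],[0,0,0],5],
  [[0.1,0.15,7.2],[0,0,0],0.7],
  [[0.1,0.15,7.2],[0,0,0],0.7],
  [[0.1,0.15,7.2],[0,0,0],0.7],
  [[0.1,0.15,7.2],[0,0,0],0.7],
  [[0.1,0.15,7.2],[0,0,0],0.7],
], grip_force=40)

```text
time: 8.32
ee_pos: [0.4418, -0.0625, 0.1417]
eef_rot: [0.767, 0.642, -0.0, 0.0]
ft_force: [-1.8, 0.4, 0.8]
width: 0.0106
```

Run:
```python
from h import *
q=stw(-.075,.138)
go((.4407,-.063,.235,-.178),(*q,.228,ST[2]))
```

```text
t 8.32 pos [ 0.4418 -0.0625  0.1417] jaw -0.177 tz [ 0. -0. -1.] w 0.0106 F [-1.8  0.4  0.8]
[-0.07 -0.1  -9.33] rv [0.    0.    0.001]
[17.54  1.05 -8.63] rv [ 0.     0.    -0.233]
```

play_rows([
  [[0,0,-3],[0,0,0],0.7],
  [[0,0,-6],[0,0,0],0.7],
  [[0,0,-8.8],[0,0,0],0.7],
  [[4,0.2,-8.8],[0,0,-0.06],0.7],
  [[8.5,0.5,-8.8],[0,0,-0.12],0.7],
  [[13,0.8,-8.8],[0,0,-0.18],0.7],
  [[16,1,-8.8],[0,0,-0.233],0.7],
  [[17.5,1.05,-8.8],[0,0,-0.233],0.7],
])

```text
time: 9.32
ee_pos: [0.4826, 0.1099, 0.2291]
eef_rot: [0.686, 0.728, -0.0, -0.001]
ft_force: [0.7, -1.0, -2.8]
width: 0.0095
```

Run:
```python
from h import *
go((*stw(-.075,.138),.230,ST[2]),(*stw(0,.138),.230,ST[2]),(*stw(0,.138),.1947,ST[2]))
p=camera("scene"); crop(p,"a2",330,130,470,270,4);
```

```text
t 9.32 pos [0.4826 0.1099 0.2291] jaw 0.059 tz [-0.001  0.001 -1.   ] w 0.0095 F [ 0.7 -1.  -2.8]
[-0.16  0.03 -0.09] rv [-0.001 -0.001  0.003]
[-0.19  7.53 -0.09] rv [-0.001 -0.001  0.003]
[-0.19  7.54  3.44] rv [-0.001 -0.001  0.003]
```

View pics/a2.png

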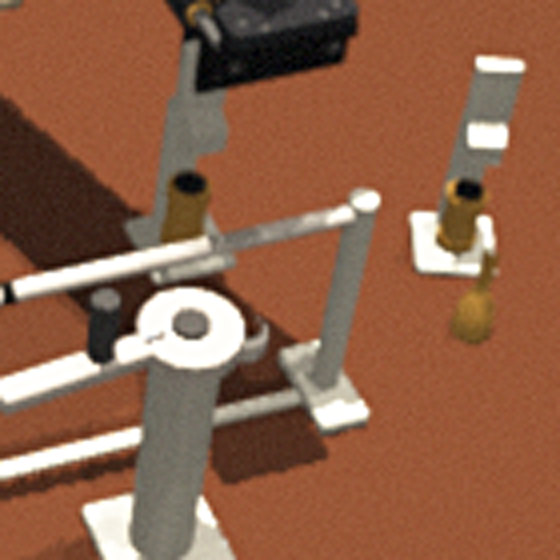

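A is held upright (casing at crop (185,190)), in front of the rail. Entering the mouth.

play_rows([
  [[-0.1,2,-0.1],[0,0,0],0.7],
  [[-0.2,4,-0.1],[0,0,0],0.7],
  [[-0.2,5.5,-0.1],[0,0,0],0.7],
  [[-0.2,6.7,-0.1],[0,0,0],0.7],
  [[-0.2,7.5,-0.1],[0,0,0],0.7],
  [[-0.2,7.5,-0.1],[0,0,0],0.7],
])

```text
time: 10.12
ee_pos: [0.558, 0.1101, 0.2304]
eef_rot: [0.687, 0.727, -0.0, -0.0]
ft_force: [0.1, 0.2, -3.3]
width: 0.0097
```

Run:
```python
from h import *
go((*stw(0,.138),.230,ST[2]),(*stw(0,.138),.1947,ST[2]))
p=camera("scene"); crop(p,"a3",330,130,470,270,4);
```

```text
t 10.12 pos [0.558  0.1101 0.2304] jaw 0.056 tz [-0.  0. -1.] w 0.0097 F [ 0.1  0.2 -3.3]
[0.24 0.   0.04] rv [-0. -0.  0.]
[0.24 0.   3.57] rv [-0. -0.  0.]
```

View pics/a3.png

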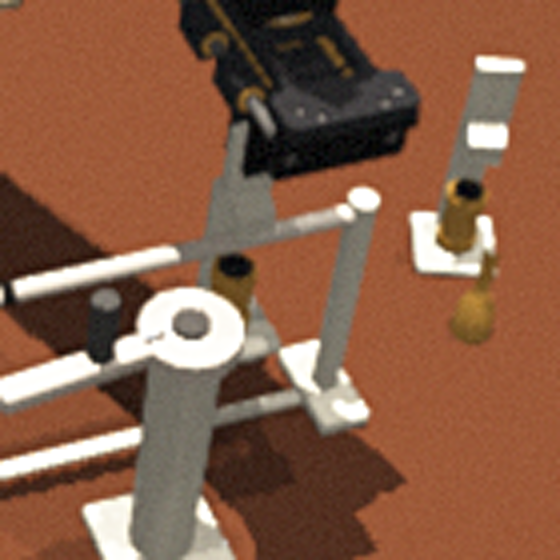

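The tip at crop (240,225) is beyond the rail and the casing is below it. Lowering.

play_rows([
  [[0.1,0,1],[0,0,0],0.7],
  [[0.1,0,2],[0,0,0],0.7],
  [[0.1,0,2.8],[0,0,0],0.7],
  [[0.1,0,3.3],[0,0,0],0.7],
  [[0.1,0,3.3],[0,0,0],0.7],
])

```text
time: 10.8
ee_pos: [0.5577, 0.1111, 0.1972]
eef_rot: [0.687, 0.727, -0.0, -0.0]
ft_force: [0.7, -0.4, -2.9]
width: 0.0095
```

Run:
```python
from h import *
go((*stw(0,.138),.1947,ST[2]),*[(*stw(0,y),.1965,ST[2]) for y in (0,-.205)])
```

```text
t 10.8 pos [0.5577 0.1111 0.1972] jaw 0.056 tz [-0.001 -0.    -1.   ] w 0.0095 F [ 0.7 -0.4 -2.9]
[0.14 0.03 0.25] rv [-0.001  0.     0.   ]
[-13.66   0.02   0.07] rv [-0.001  0.     0.   ]
[-3.416e+01  2.000e-02  7.000e-02] rv [-0.001  0.     0.   ]
```

play_rows([
  [[-3,0,0],[0,0,0],0.7],
  [[-7,0,0],[0,0,0],0.7],
  [[-12,0,0],[0,0,0],0.7],
  [[-17,0,0],[0,0,0],0.7],
  [[-22,0,0],[0,0,0],0.7],
  [[-27,0,0],[0,0,0],0.7],
  [[-31,0,0],[0,0,0],0.7],
  [[-33,0,0],[0,0,0],0.7],
])

```text
time: 11.8
ee_pos: [0.5761, -0.2213, 0.1975]
eef_rot: [0.688, 0.726, -0.0, 0.0]
ft_force: [0.3, 1.4, -2.2]
width: 0.0098
```

Run:
```python
from h import *
go((*stw(0,-.205),.1947,ST[2]))
p=camera("scene"); crop(p,"a4",200,130,400,280,4);
```

```text
t 11.8 pos [ 0.5761 -0.2213  0.1975] jaw 0.053 tz [-0.    -0.001 -1.   ] w 0.0098 F [ 0.3  1.4 -2.2]
[-0.88  0.05  0.28] rv [-0.     0.001 -0.003]
```

View pics/a4.png

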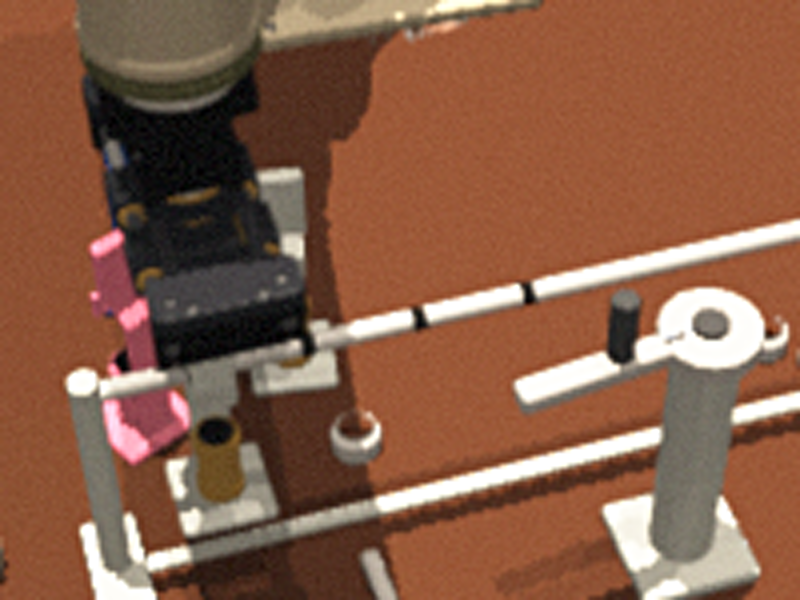

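play_rows([
  [[-0.6,0.05,0],[0,0,0],0.7],
  [[-0.9,0.05,0.1],[0,0,0],0.7],
  [[-0.9,0.05,0.3],[0,0,0],0.7],
  [[-0.9,0.05,0.3],[0,0,0],0.7],
])

```text
time: 12.35
ee_pos: [0.5777, -0.2266, 0.1958]
eef_rot: [0.687, 0.727, 0.0, 0.001]
ft_force: [-2.9, 0.1, 5.8]
width: 0.0098
```

Run:
```python
from h import *
go((*stw(0,-.205),.1947,ST[2]))
```

```text
t 12.35 pos [ 0.5777 -0.2266  0.1958] jaw 0.057 tz [ 0.001 -0.001 -1.   ] w 0.0098 F [-2.9  0.1  5.8]
[-0.34 -0.09  0.11] rv [0.001 0.001 0.001]
```

play_rows([
  [[-0.1,0,-0.2],[0,0,0],0.7],
  [[-0.35,0,-0.2],[0,0,0],0.7],
  [[-0.35,0,-0.2],[0,0,0],0.7],
  [[-0.35,-0.1,0],[0,0,0],0.7],
  [[-0.35,-0.1,0],[0,0,0],3],
  [[-0.35,-0.1,0],[0,0,0],3],
  [[-0.35,-0.1,-3],[0,0,0],3],
  [[-0.35,-0.1,-8],[0,0,0],3],
])

```text
time: 13.35
ee_pos: [0.5757, -0.2308, 0.274]
eef_rot: [0.687, 0.727, -0.001, -0.001]
ft_force: [0.8, -0.1, -0.3]
width: 0.0292
```

Run:
```python
from h import *
p=camera("scene"); crop(p,"a5",200,130,400,280,4);t=camera("top"); crop(t,"a5t",240,110,440,270,4)
go((.4353,-.154,.28,-.105),(.4353,-.154,.142,-.105))
```

```text
t 13.45 pos [ 0.5786 -0.2308  0.2802] jaw 0.056 tz [ 0.007 -0.003 -1.   ] w 0.0298 F [-0.3  0.7  0. ]
[  8.47 -13.88  -0.11] rv [0.008 0.002 0.161]
[  8.51 -13.98  13.69] rv [0.008 0.002 0.161]
```

View pics/a5.png

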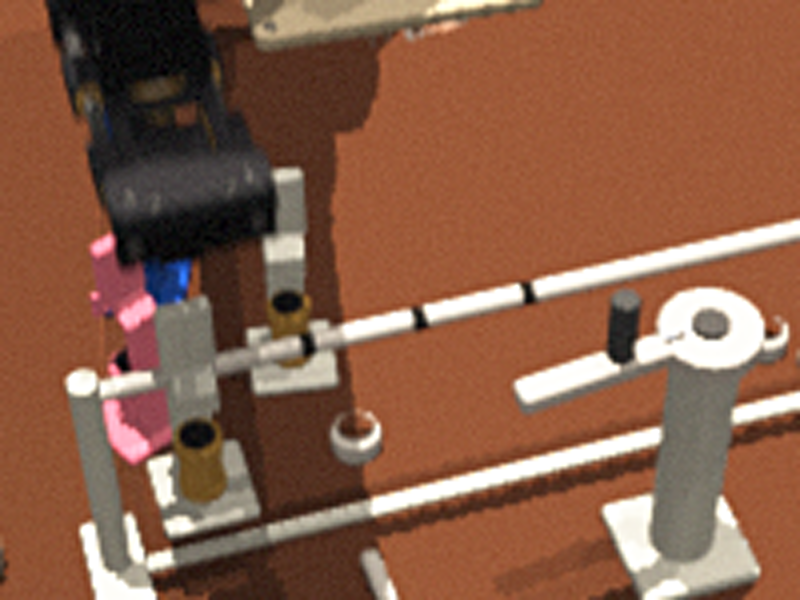

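A hangs at the far mark (crop (190,370)) and B is unmoved at crop (290,310). Next, B.

play_rows([
  [[2.5,-4,-0.5],[0,0,0.05],5],
  [[5,-8,-0.5],[0,0,0.1],5],
  [[7.5,-12,-0.5],[0,0,0.16],5],
  [[8.5,-13.8,0],[0,0,0.16],5],
  [[8.5,-13.8,3],[0,0,0.16],5],
  [[8.5,-13.8,6],[0,0,0.16],5],
  [[8.5,-13.8,7],[0,0,0.16],5],
])

```text
time: 14.32
ee_pos: [0.4332, -0.1535, 0.2032]
eef_rot: [0.743, 0.669, -0.0, -0.001]
ft_force: [0.1, 0.2, 0.4]
width: 0.0499
```

Run:
```python
from h import *
go((.4353,-.154,.142,-.105))
```

```text
t 14.32 pos [ 0.4332 -0.1535  0.2032] jaw -0.104 tz [-0.002  0.001 -1.   ] w 0.0499 F [0.1 0.2 0.4]
[-0.03  0.23  6.12] rv [-0.002 -0.     0.001]
```

play_rows([
  [[0,0.2,3],[0,0,0],5],
  [[0,0.2,6.1],[0,0,0],5],
  [[0,0.2,6.1],[0,0,0],5],
  [[0,0.2,6.1],[0,0,0],0.7],
  [[0,0.2,6.1],[0,0,0],0.7],
  [[0,0.2,6.1],[0,0,0],0.7],
  [[0,0.2,6.1],[0,0,0],0.7],
  [[0,0.2,6.1],[0,0,0],0.7],
])

```text
time: 15.32
ee_pos: [0.4359, -0.154, 0.1437]
eef_rot: [0.743, 0.669, -0.0, 0.0]
ft_force: [-1.2, -0.2, 0.6]
width: 0.0102
```

Run:
```python
from h import *
p=camera("scene"); crop(p,"b1",200,100,400,250,4);
z=read_state()["ee_pos"][2]
go((*stw(-.075,.138),z+.088,ST[2]))
```

```text
t 15.38 pos [ 0.4357 -0.1539  0.1436] jaw -0.104 tz [-0.001 -0.    -1.   ] w 0.0095 F [-2.9  0.4  3.8]
[26.57  1.98 -8.81] rv [-0.001  0.    -0.16 ]
```

View pics/b1.png

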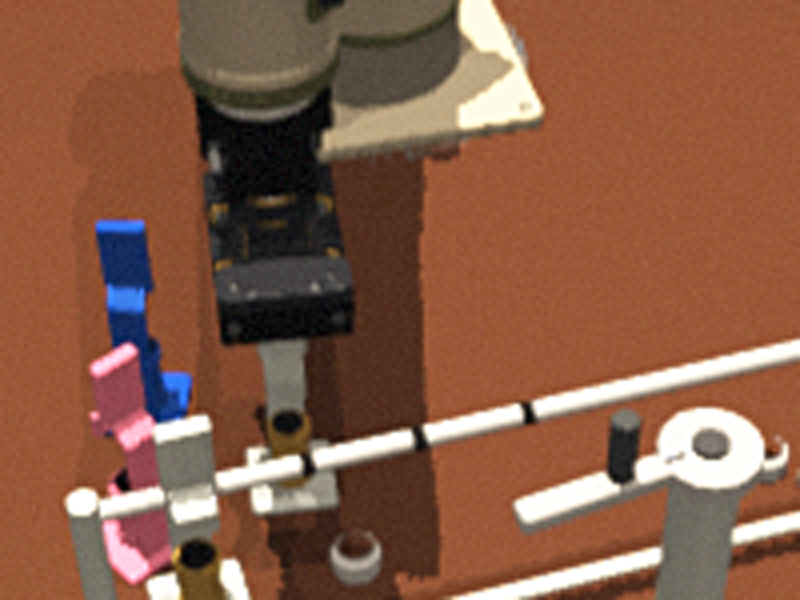

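play_rows([
  [[0,0,-4],[0,0,0],0.7],
  [[0,0,-8.8],[0,0,0],0.7],
  [[4,0.3,-8.8],[0,0,0],0.7],
  [[9,0.7,-8.8],[0,0,-0.05],0.7],
  [[14,1,-8.8],[0,0,-0.1],0.7],
  [[19,1.4,-8.8],[0,0,-0.16],0.7],
  [[23.5,1.7,-8.8],[0,0,-0.16],0.7],
  [[26.6,2,-8.8],[0,0,-0.16],0.7],
])

```text
time: 16.38
ee_pos: [0.4831, 0.1107, 0.2313]
eef_rot: [0.686, 0.727, -0.0, -0.0]
ft_force: [-0.3, -1.5, -3.9]
width: 0.0095
```

Run:
```python
from h import *
go((*stw(-.075,.138),.2317,ST[2]),(*stw(0,.138),.2317,ST[2]),(*stw(0,.138),.1967,ST[2]))
p=camera("scene"); crop(p,"b2",330,130,470,270,4);
```

```text
t 16.38 pos [0.4831 0.1107 0.2313] jaw 0.058 tz [-0.  0. -1.] w 0.0095 F [-0.3 -1.5 -3.9]
[-0.24 -0.03 -0.04] rv [-0.    -0.     0.002]
[-0.25  7.47 -0.04] rv [-0.    -0.     0.002]
[-0.25  7.48  3.46] rv [-0.    -0.     0.002]
```

View pics/b2.png

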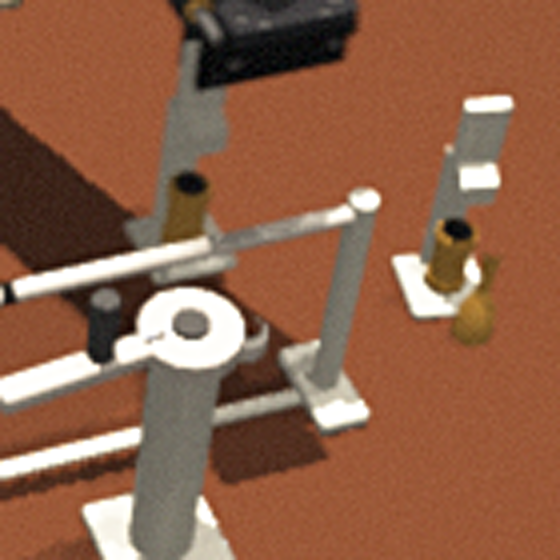

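C has been knocked aside (now at crop (450,230)), so I'll re-measure it later. Hooking B.

play_rows([
  [[-0.1,2,0],[0,0,0],0.7],
  [[-0.2,4,0],[0,0,0],0.7],
  [[-0.2,5.5,0],[0,0,0],0.7],
  [[-0.2,6.7,0],[0,0,0],0.7],
  [[-0.2,7.5,0],[0,0,0],0.7],
  [[-0.2,7.5,0],[0,0,0],0.7],
])

```text
time: 17.18
ee_pos: [0.5586, 0.1108, 0.2314]
eef_rot: [0.687, 0.727, -0.0, -0.0]
ft_force: [-0.9, -0.3, -3.5]
width: 0.0097
```

Run:
```python
from h import *
go((*stw(0,.138),.2317,ST[2]),(*stw(0,.138),.1967,ST[2]))
p=camera("scene"); crop(p,"b3",330,130,470,270,4);
```

```text
t 17.18 pos [0.5586 0.1108 0.2314] jaw 0.056 tz [-0.  0. -1.] w 0.0097 F [-0.9 -0.3 -3.5]
[ 0.17 -0.06 -0.03] rv [-0. -0.  0.]
[ 0.17 -0.05  3.47] rv [-0. -0.  0.]
```

View pics/b3.png

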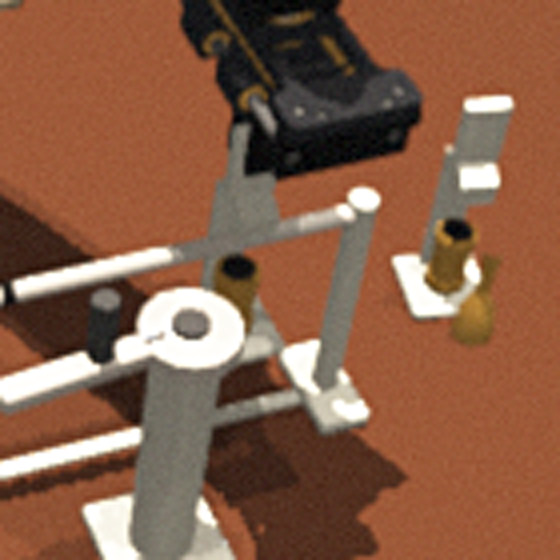

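play_rows([
  [[0.1,0,1],[0,0,0],0.7],
  [[0.1,0,2],[0,0,0],0.7],
  [[0.1,-0.05,2.8],[0,0,0],0.7],
  [[0.1,-0.05,3.2],[0,0,0],0.7],
  [[0.1,-0.05,3.2],[0,0,0],0.7],
  [[-4,-0.05,3.2],[0,0,0],0.7],
  [[-8,-0.05,3.2],[0,0,0],0.7],
  [[-12,-0.05,3.2],[0,0,0],0.7],
])

```text
time: 18.23
ee_pos: [0.565, -0.0103, 0.2]
eef_rot: [0.687, 0.727, 0.0, 0.0]
ft_force: [0.4, -0.7, -3.9]
width: 0.0096
```

Run:
```python
from h import *
go((*stw(0,-.14),.1967,ST[2]))
```

```text
t 18.23 pos [ 0.565  -0.0103  0.2   ] jaw 0.056 tz [ 0.001 -0.    -1.   ] w 0.0096 F [ 0.4 -0.7 -3.9]
[-15.5   -0.03   0.33] rv [0.001 0.    0.   ]
```

play_rows([
  [[-4,0,0],[0,0,0],0.7],
  [[-8,0,0],[0,0,0],0.7],
  [[-12,0,0],[0,0,0],0.7],
  [[-14.5,0,0],[0,0,0],0.7],
  [[-15.6,0,0],[0,0,0],0.7],
  [[-15.6,0,0],[0,0,0],0.7],
  [[-15.6,0,0.3],[0,0,0],0.7],
])

```text
time: 19.1
ee_pos: [0.574, -0.1631, 0.1973]
eef_rot: [0.686, 0.727, 0.001, 0.0]
ft_force: [-5.2, -0.7, 19.1]
width: 0.0093
```

Run:
```python
from h import *
go((*stw(0,-.14),.1967,ST[2]))
p=camera("scene"); crop(p,"b4",200,130,400,280,4);
```

```text
t 19.1 pos [ 0.574  -0.1631  0.1973] jaw 0.058 tz [ 0.001  0.    -1.   ] w 0.0093 F [-5.2 -0.7 19.1]
[-0.2  -0.07  0.06] rv [ 0.001 -0.     0.002]
```

View pics/b4.png

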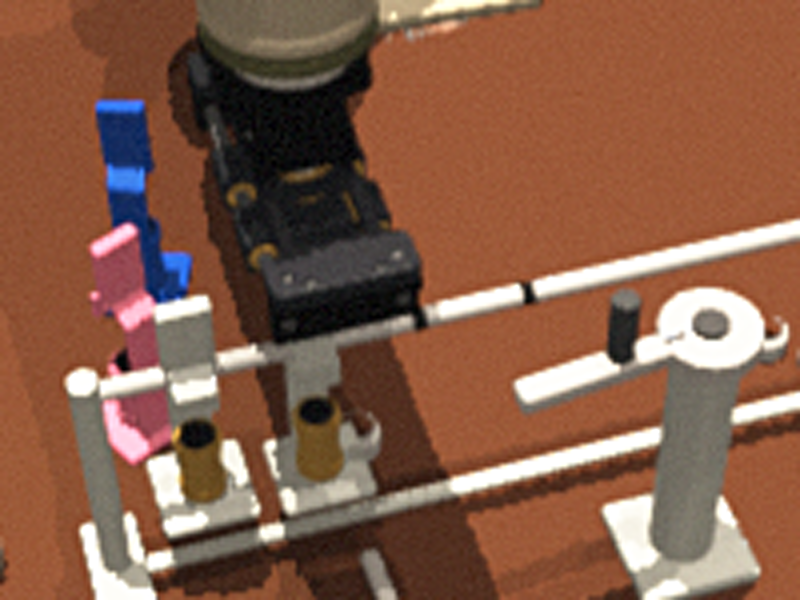

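play_rows([
  [[-0.1,0,-0.2],[0,0,0],0.7],
  [[-0.2,0,-0.2],[0,0,0],0.7],
  [[-0.2,0,-0.05],[0,0,0],0.7],
  [[-0.2,0,-0.05],[0,0,0],3],
  [[-0.2,0,-0.05],[0,0,0],3],
  [[-0.2,0,-3],[0,0,0],3],
  [[-0.2,0,-8],[0,0,0],3],
  [[-0.2,0,-10],[0,0,0],3],
])

```text
time: 20.15
ee_pos: [0.5744, -0.1665, 0.2995]
eef_rot: [0.687, 0.727, 0.001, 0.002]
ft_force: [0.3, -0.1, 0.5]
width: 0.0298
```

Run:
```python
from h import *
import pickle
p=camera("scene"); t=camera("top"); pickle.dump((p,t),open("p1.pkl","wb"))
crop(t,"c1t",120,130,230,260,5); crop(p,"c1",400,120,500,220,6);crop(p,"b5",200,130,400,280,4)
for c in (p,t): print([(np.round(r["at"],1),round(r["conf"],2)) for r in recognise(c,"carrier1")])
```

```text
[(array([233.4, 177.3]), 0.9), (array([445.3, 188.1]), 0.74), (array([248.8, 245.1]), 0.57), (array([276.5, 235. ]), 0.55), (array([233.6, 212.4]), 0.55), (array([292.9, 241.1]), 0.26)]
[(array([182.7, 210.2]), 0.64), (array([358.2, 179.8]), 0.46), (array([285.5, 178.6]), 0.17)]
```

View pics/c1t.png

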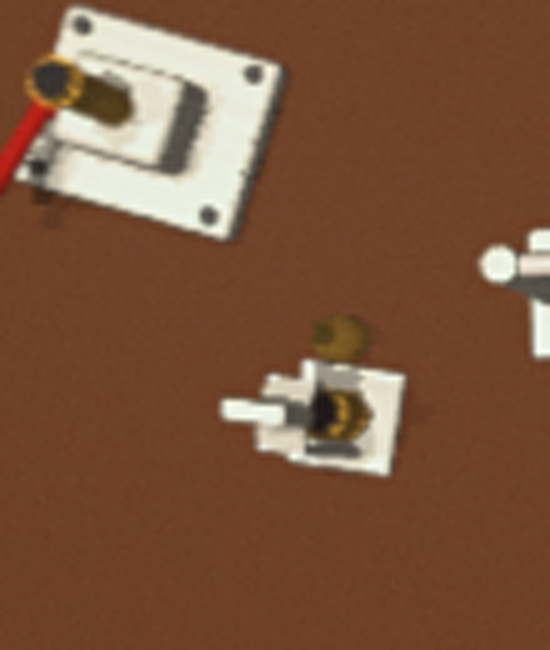

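View pics/c1.png

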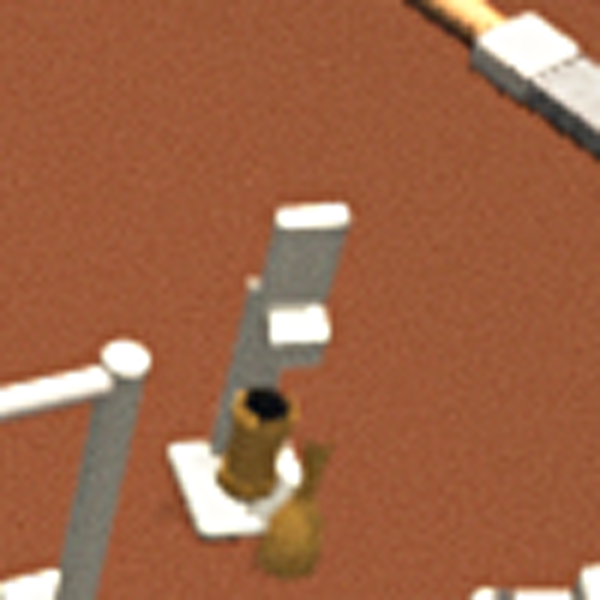

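View pics/b5.png

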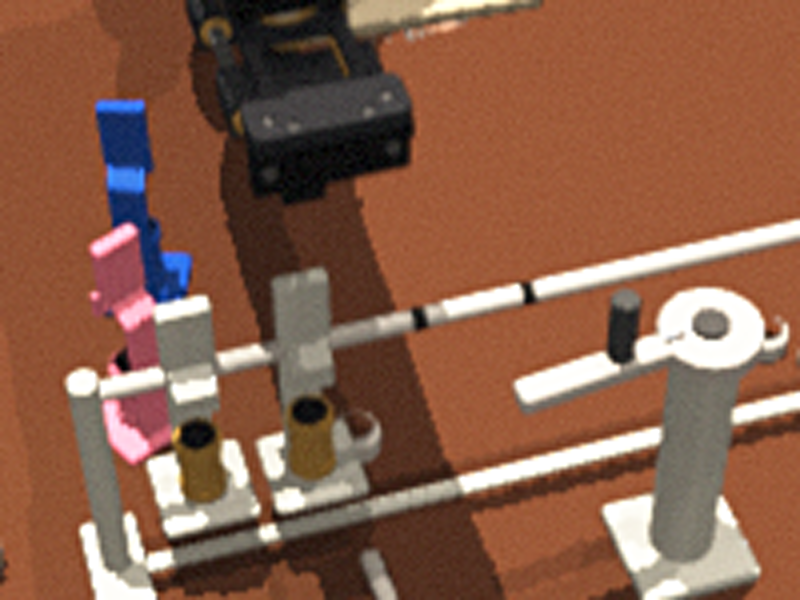

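```bash
cat > fitc.py <<'E'
import io,contextlib
with contextlib.redirect_stdout(io.StringIO()):
    from fit0 import *
p,t=pickle.load(open("p1.pkl","rb"))
T5=lambda *a:(np.array(a)+.5)/5+[119.5,129.5]; S6=lambda *a:(np.array(a)+.5)/6+[399.5,119.5]
C=[(t,T5(303,361),(h,h,.008)),(t,T5(404,377),(h,-h,.008)),(t,T5(388,473),(-h,-h,.008)),(t,T5(253,411),(0,0,.168)),(p,S6(313,216),(0,0,.168)),(p,S6(203,534),(h,-h,.004))]
q=fit(C,[.45,.3,-.1])
for n,c,(x0,y0,x1,y1),s in (("oc1",p,(400,120,500,220),6),("oc2",t,(120,130,230,260),5)):
    im=cv2.resize(c["frame"][y0:y1,x0:x1,::-1],None,fx=s,fy=s,interpolation=cv2.INTER_CUBIC)
    draw(c,im,q,s,np.array([x0,y0])); cv2.imwrite(f"pics/{n}.png",im)
a,b=cv2.imread("pics/oc1.png"),cv2.imread("pics/oc2.png")
b=b[:600]; cv2.imwrite("pics/oc.png",cv2.resize(np.hstack([a[:,150:400],b]),None,fx=1,fy=1))
go((q[0],q[1],.30,q[2]),(q[0],q[1],.144,q[2]))
E
python3 fitc.py
```

```text
[ 0.4849  0.3058 -0.1337] [[-0.3, 0.0], [0.0, -0.4], [0.1, 0.9], [0.1, -0.3], [0.3, -0.1], [-0.4, 0.2]]
t 20.35 pos [ 0.5735 -0.1668  0.296 ] jaw 0.056 tz [-0. -0. -1.] w 0.0302 F [-0.1 -0.6 -0.1]
[47.68 -6.19 -0.41] rv [-0.    0.    0.19]
[47.68 -6.19 15.19] rv [-0.    0.    0.19]
```

View pics/oc.png

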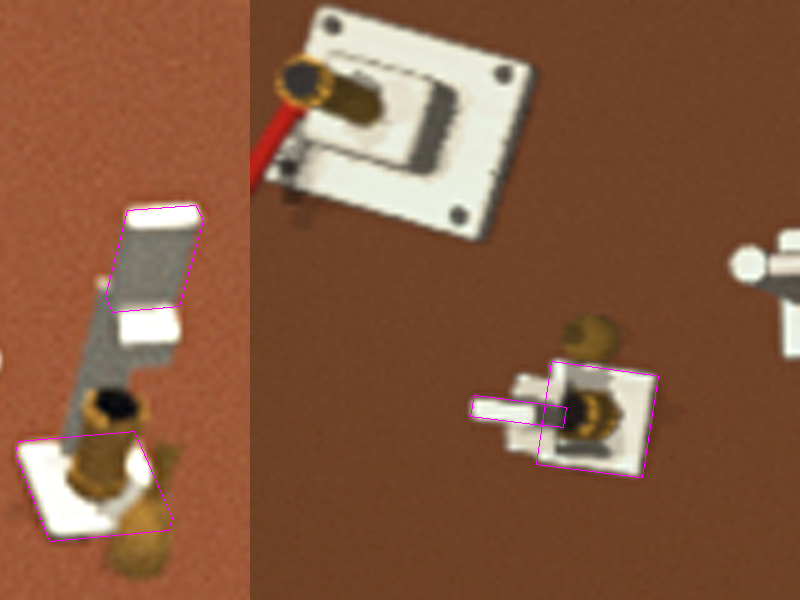

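The fit is right: C is at (0.485, 0.306), yaw -0.13, with the mouthpiece close beyond its foot. So it needs a straight lift.

play_rows([
  [[5,-0.7,-0.5],[0,0,0],5],
  [[11,-1.4,-0.5],[0,0,0.05],5],
  [[17,-2.2,-0.5],[0,0,0.1],5],
  [[23,-3,-0.5],[0,0,0.15],5],
  [[29,-3.8,-0.5],[0,0,0.19],5],
  [[35,-4.6,-0.5],[0,0,0.19],5],
  [[41,-5.4,-0.5],[0,0,0.19],5],
  [[45,-6,-0.5],[0,0,0.19],5],
])

```text
time: 21.35
ee_pos: [0.4868, 0.2815, 0.3001]
eef_rot: [0.752, 0.659, -0.001, -0.0]
ft_force: [1.3, 0.5, 0.2]
width: 0.0502
```

Run:
```python
from h import *
go((.4849,.3058,.20,-.1337),(.4849,.3058,.144,-.1337))
```

```text
t 21.35 pos [0.4868 0.2815 0.3001] jaw -0.132 tz [-0.002 -0.    -1.   ] w 0.0502 F [1.3 0.5 0.2]
[ 2.39 -0.49 10.01] rv [-0.002  0.001  0.002]
[ 2.39 -0.48 15.61] rv [-0.002  0.001  0.002]
```

play_rows([
  [[2.4,-0.4,0],[0,0,0],5],
  [[2.4,-0.4,4],[0,0,0],5],
  [[2.4,-0.4,8.5],[0,0,0],5],
  [[2.4,-0.4,10],[0,0,0],5],
])

```text
time: 21.85
ee_pos: [0.4864, 0.3021, 0.1981]
eef_rot: [0.753, 0.658, -0.002, -0.0]
ft_force: [-0.3, 0.0, 0.2]
width: 0.05
```

Run:
```python
from h import *
go((.4849,.3058,.144,-.1337))
p=camera("scene"); crop(p,"c2",380,80,500,220,5);
```

```text
t 21.85 pos [0.4864 0.3021 0.1981] jaw -0.134 tz [-0.004 -0.003 -1.   ] w 0.05 F [-0.3  0.   0.2]
[ 0.36 -0.18  5.41] rv [-0.004  0.003 -0.   ]
```

View pics/c2.png

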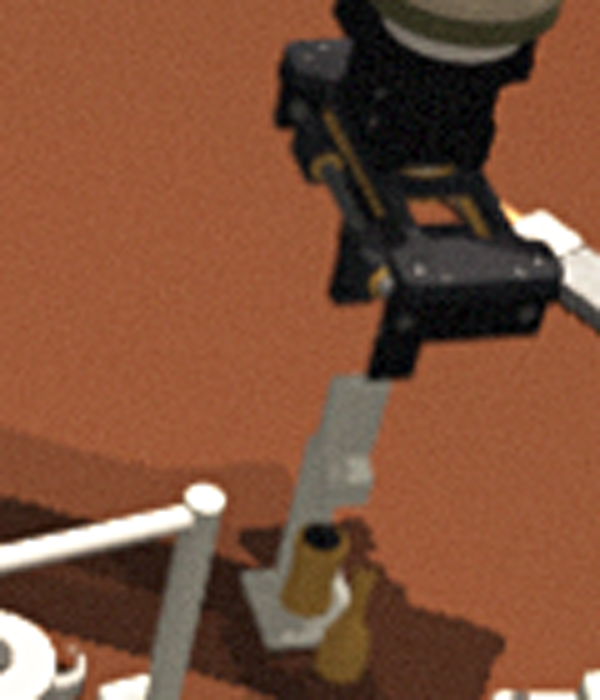

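play_rows([
  [[0.2,-0.1,2.5],[0,0,0],5],
  [[0.2,-0.1,5.3],[0,0,0],5],
  [[0.2,-0.1,5.4],[0,0,0],5],
  [[0.2,-0.1,5.4],[0,0,0],0.7],
  [[0.2,-0.1,5.4],[0,0,0],0.7],
  [[0.2,-0.1,5.4],[0,0,0],0.7],
  [[0.2,-0.1,5.4],[0,0,0],0.7],
  [[0.2,-0.1,5.4],[0,0,0],0.7],
])

```text
time: 22.9
ee_pos: [0.4869, 0.3056, 0.1477]
eef_rot: [0.753, 0.658, -0.0, 0.0]
ft_force: [-0.6, 0.9, -0.2]
width: 0.0102
```

play_rows([
  [[0,0,-2],[0,0,0],0.7],
  [[0,0,-4],[0,0,0],0.7],
  [[0,0,-7],[0,0,0],0.7],
  [[0,0,-10],[0,0,0],0.7],
  [[0,0,-10],[0,0,0],0.7],
])

```text
time: 23.52
ee_pos: [0.4877, 0.3067, 0.2507]
eef_rot: [0.753, 0.658, 0.002, 0.001]
ft_force: [0.3, 0.2, -4.6]
width: 0.0099
```

Run:
```python
from h import *
p=camera("scene"); crop(p,"c3",380,80,500,220,5);
go((*stw(-.09,.138),.2317,ST[2]))
```

```text
t 23.57 pos [0.4873 0.3059 0.2488] jaw -0.134 tz [ 0.002  0.001 -1.   ] w 0.0098 F [ 0.2 -0.5 -4.3]
[-19.93   0.74   1.69] rv [ 0.002 -0.001 -0.19 ]
```

View pics/c3.png

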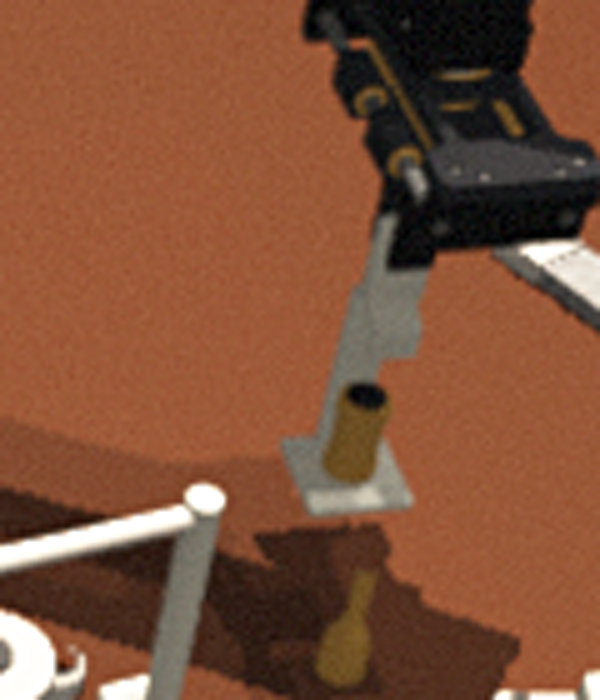

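C is held and clear of the mouthpiece, which still stands at crop (345,640). Moving to the loading end.

play_rows([
  [[-3,0.1,0],[0,0,-0.03],0.7],
  [[-7,0.2,0],[0,0,-0.08],0.7],
  [[-11,0.4,0.5],[0,0,-0.13],0.7],
  [[-15,0.6,1],[0,0,-0.19],0.7],
  [[-18.5,0.7,1.3],[0,0,-0.19],0.7],
  [[-19.9,0.7,1.3],[0,0,-0.19],0.7],
  [[-19.9,0.7,1.3],[0,0,-0.19],0.7],
])

```text
time: 24.45
ee_pos: [0.467, 0.1059, 0.2338]
eef_rot: [0.688, 0.726, -0.001, 0.0]
ft_force: [1.3, 1.1, -3.8]
width: 0.0095
```

Run:
```python
from h import *
go((*stw(0,.138),.2355,ST[2]))
p=camera("scene"); crop(p,"c4",330,130,470,270,4);
```

```text
t 24.45 pos [0.467  0.1059 0.2338] jaw 0.053 tz [-0.001 -0.001 -1.   ] w 0.0095 F [ 1.3  1.1 -3.8]
[ 0.17  9.12 -0.18] rv [-0.001  0.001 -0.002]
```

View pics/c4.png

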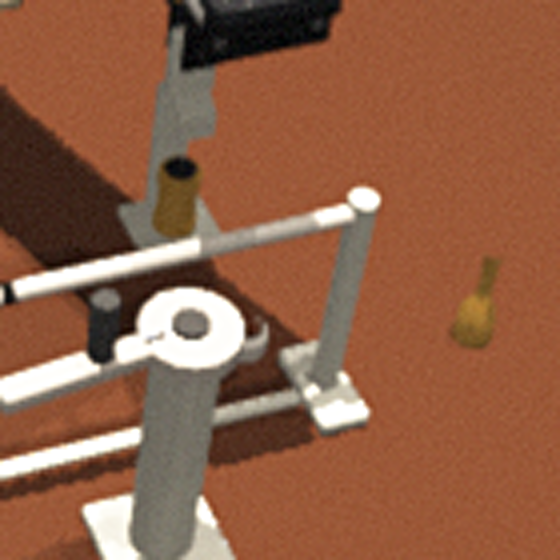

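play_rows([
  [[0.1,3,-0.1],[0,0,0],0.7],
  [[0.1,5.5,-0.1],[0,0,0],0.7],
  [[0.1,7.2,-0.1],[0,0,0],0.7],
  [[0.1,8.5,-0.1],[0,0,0],0.7],
  [[0.1,9.1,-0.1],[0,0,0],0.7],
  [[0.1,9.1,-0.1],[0,0,0],0.7],
])

```text
time: 25.25
ee_pos: [0.558, 0.114, 0.2355]
eef_rot: [0.687, 0.727, 0.0, -0.0]
ft_force: [0.4, -0.4, -3.5]
width: 0.0098
```

Run:
```python
from h import *
go((*stw(0,.138),.2005,ST[2]))
p=camera("scene"); crop(p,"c5",330,130,470,270,4);
```

```text
t 25.25 pos [0.558  0.114  0.2355] jaw 0.057 tz [-0.  0. -1.] w 0.0098 F [ 0.4 -0.4 -3.5]
[-0.15 -0.02  3.5 ] rv [-0.    -0.     0.001]
```

View pics/c5.png

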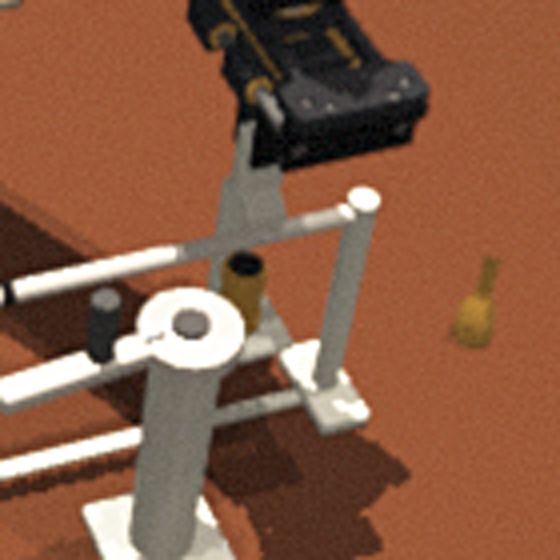

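play_rows([
  [[-0.1,0,1],[0,0,0],0.7],
  [[-0.1,0,2],[0,0,0],0.7],
  [[-0.1,0,2.8],[0,0,0],0.7],
  [[-0.1,0,3.2],[0,0,0],0.7],
  [[-0.1,0,3.2],[0,0,0],0.7],
  [[-4,0,3.2],[0,0,0],0.7],
  [[-8,0,3.2],[0,0,0],0.7],
  [[-12,0,3.2],[0,0,0],0.7],
])

```text
time: 26.3
ee_pos: [0.5651, -0.0074, 0.204]
eef_rot: [0.687, 0.727, 0.0, 0.0]
ft_force: [0.2, 0.3, -3.4]
width: 0.0098
```

Run:
```python
from h import *
go((*stw(0,-.075),.2005,ST[2]))
```

```text
t 26.3 pos [ 0.5651 -0.0074  0.204 ] jaw 0.056 tz [ 0.001 -0.    -1.   ] w 0.0098 F [ 0.2  0.3 -3.4]
[-9.29 -0.05  0.35] rv [0.001 0.    0.001]
```

play_rows([
  [[-4,0,0],[0,0,0],0.7],
  [[-7,0,0],[0,0,0],0.7],
  [[-9,0,0],[0,0,0],0.7],
  [[-9.45,-0.05,0],[0,0,0],0.7],
  [[-9.45,-0.05,0],[0,0,0],0.7],
  [[-9.45,-0.05,0.2],[0,0,0],0.7],
])

```text
time: 27.05
ee_pos: [0.5698, -0.0991, 0.2018]
eef_rot: [0.686, 0.727, 0.0, 0.0]
ft_force: [-0.3, 0.4, -3.5]
width: 0.0102
```

Run:
```python
from h import *
go((*stw(0,-.075),.2005,ST[2]))
p=camera("scene"); crop(p,"c6",200,130,400,280,4);
```

```text
t 27.05 pos [ 0.5698 -0.0991  0.2018] jaw 0.058 tz [ 0.  0. -1.] w 0.0102 F [-0.3  0.4 -3.5]
[-0.11 -0.01  0.13] rv [ 0.001 -0.     0.002]
```

View pics/c6.png

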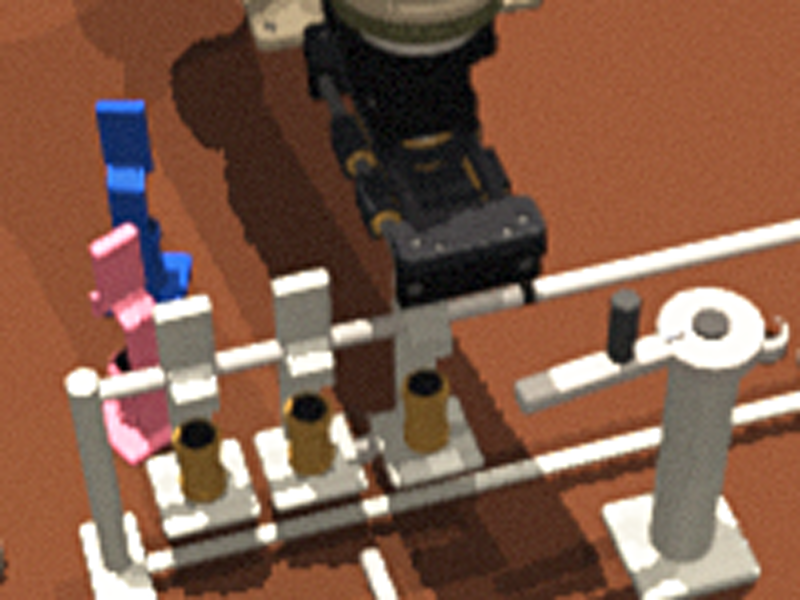

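play_rows([
  [[-0.1,0,0.1],[0,0,0],0.7],
  [[-0.1,0,0.1],[0,0,0],0.7],
  [[-0.1,0,0.1],[0,0,0],3],
  [[-0.1,0,0.1],[0,0,0],3],
  [[-0.1,0,-3],[0,0,0],3],
  [[-0.1,0,-8],[0,0,0],3],
  [[-0.1,0,-10],[0,0,0],3],
])

```text
time: 27.98
ee_pos: [0.5706, -0.1016, 0.3045]
eef_rot: [0.687, 0.727, 0.001, 0.002]
ft_force: [-0.1, 0.4, -0.6]
width: 0.0296
```

Run:
```python
from h import *
import pickle
p=camera("scene"); t=camera("top"); pickle.dump((p,t),open("p2.pkl","wb")); crop(p,"d1",200,130,400,280,4); crop(t,"d1t",250,110,450,260,4)
go((*gatepin(1.67),.30,1.67+ST[2]-np.pi/2),(*gatepin(1.67),.214,1.67+ST[2]-np.pi/2))
```

```text
t 28.07 pos [ 0.5707 -0.1016  0.304 ] jaw 0.056 tz [ 0.004 -0.001 -1.   ] w 0.0299 F [ 0.1  0.5 -0.7]
[8.68 8.96 0.42] rv [ 0.004  0.001 -0.099]
[8.69 8.92 9.02] rv [ 0.004  0.001 -0.099]
```

View pics/d1.png

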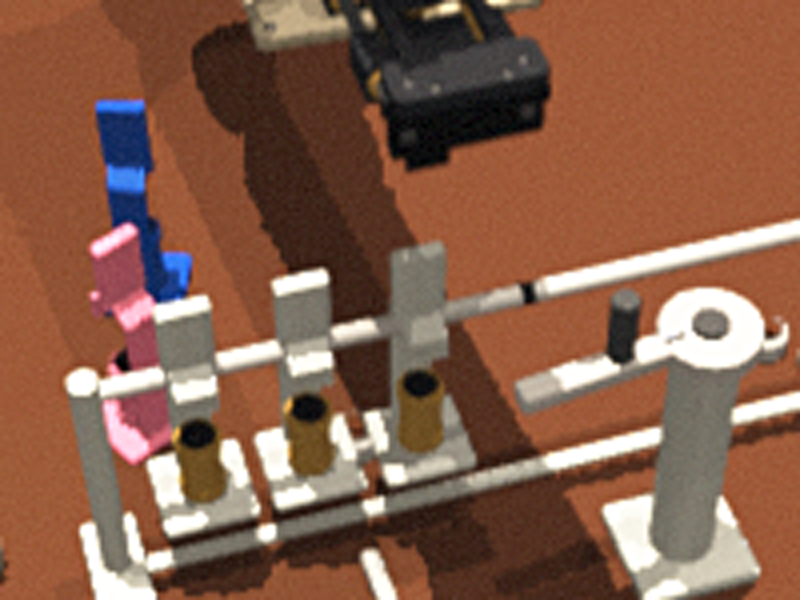

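View pics/d1t.png

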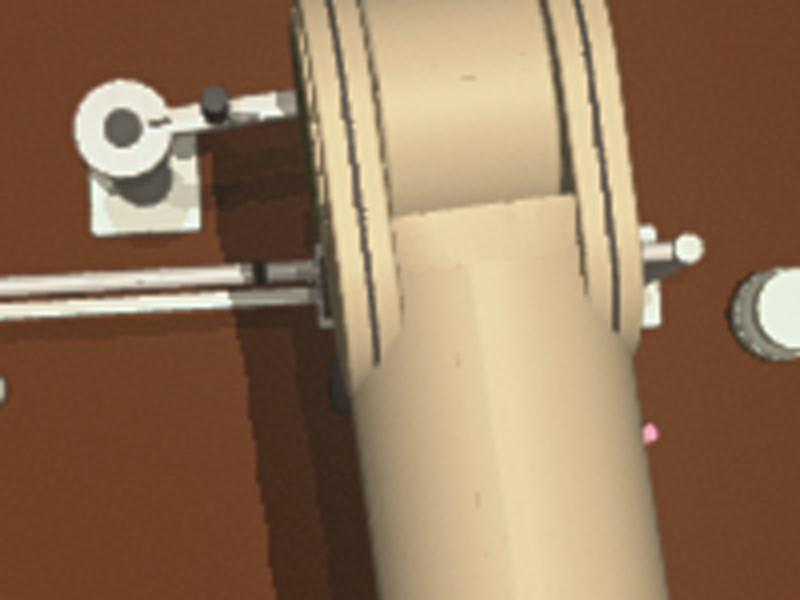

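```bash
cat > chk.py <<'E'
import io,contextlib,sys
with contextlib.redirect_stdout(io.StringIO()):
    from fit0 import *
def overlay(p,name,x0,y0,x1,y1,s,ys):
    im=cv2.resize(p["frame"][y0:y1,x0:x1,::-1],None,fx=s,fy=s,interpolation=cv2.INTER_CUBIC)
    for y in ys:
        xy=W(st,(0,y,0))[0][:2]
        for b in carr_pts():
            b=np.array(b)+[0,0,.053]; hull=cv2.convexHull(((proj(p,W((*xy,st[2]),b))-[x0,y0])*s+s/2).astype(np.int32)); cv2.polylines(im,[hull],True,(255,0,255),1)
    cv2.imwrite(f"pics/{name}.png",im)
def gate(c,uv):
    ax=W(st,(.085,.065,0))[0]; P=at_z(c,uv,.246); d=P-ax; print("gate",(np.arctan2(d[1],d[0])-st[2]-np.pi)%(2*np.pi),"r",np.hypot(*d[:2]))
E
python3 - <<'E'
from chk import *
p,t=pickle.load(open("p2.pkl","rb"))
overlay(p,"d2",200,130,400,280,4,(-.205,-.14,-.075))
gate(t,((215.5)/4+249.5,(97.5)/4+109.5)); gate(p,(625.5/4+199.5,298.5/4+129.5))
E
```

```text
gate 1.676552421777302 r 0.05584852743120827
gate 1.663732803693037 r 0.05533913377229113
```

View pics/d2.png

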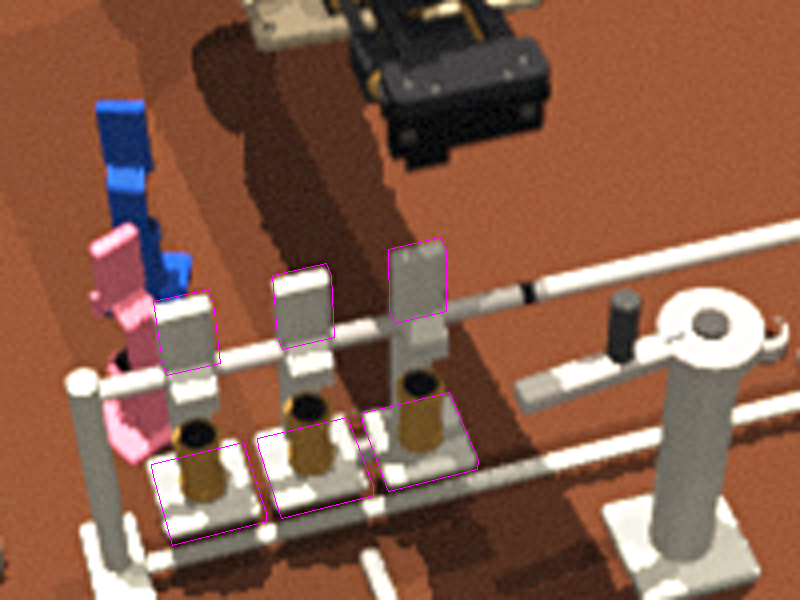

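All three carriers match the model overlay at marks 3, 2 and 1 to within about 2 mm, and the gate is at 1.67. Now re-gripping the pin.

play_rows([
  [[4,4,0],[0,0,-0.05],4],
  [[8,8,0],[0,0,-0.1],4],
  [[8.7,8.8,0],[0,0,-0.1],4],
  [[8.7,8.8,0],[0,0,-0.1],4],
  [[8.7,8.8,3],[0,0,-0.1],4],
])

```text
time: 28.7
ee_pos: [0.6532, -0.0112, 0.2728]
eef_rot: [0.651, 0.759, 0.001, 0.001]
ft_force: [0.4, 0.5, 0.1]
width: 0.0398
```

Run:
```python
from h import *
go((*gatepin(1.67),.214,1.67+ST[2]-np.pi/2))
p=camera("scene"); crop(p,"e1",290,130,430,270,4)
```

```text
t 28.7 pos [ 0.6532 -0.0112  0.2728] jaw 0.154 tz [ 0.003 -0.001 -1.   ] w 0.0398 F [0.4 0.5 0.1]
[0.09 0.21 5.88] rv [ 0.003  0.001 -0.001]
```

View pics/e1.png

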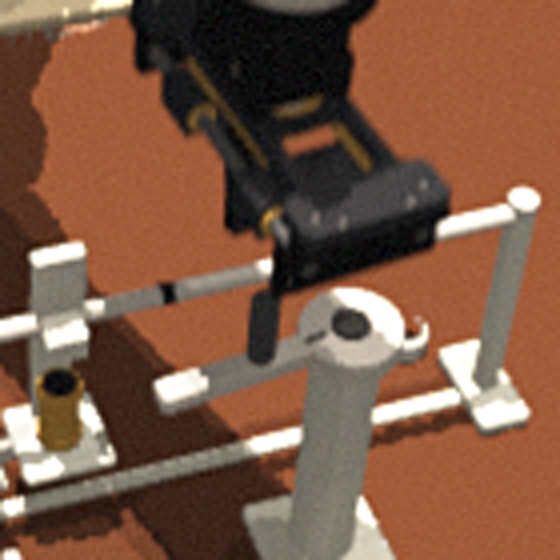

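play_rows([
  [[0.05,0.15,3],[0,0,0],4],
  [[0.05,0.15,5.7],[0,0,0],4],
  [[0.05,0.15,5.7],[0,0,0],4],
  [[0.05,0.15,5.7],[0,0,0],1.2],
  [[0.05,0.15,5.7],[0,0,0],1.2],
  [[0.05,0.15,5.7],[0,0,0],1.2],
  [[0.05,0.15,5.7],[0,0,0],1.2],
], grip_force=20)

```text
time: 29.62
ee_pos: [0.6543, -0.0091, 0.2152]
eef_rot: [0.65, 0.76, 0.0, 0.0]
ft_force: [-0.3, 0.6, 3.0]
width: 0.0152
```

Run:
```python
from h import *
z=read_state()["ee_pos"][2]
go(*[(*gatepin(g),z,g+ST[2]-np.pi/2) for g in (1.67,1.5,1.35,1.2,1.05,.9,.75,.6,.45)])
```

```text
t 29.62 pos [ 0.6543 -0.0091  0.2152] jaw 0.156 tz [ 0.001 -0.    -1.   ] w 0.0152 F [-0.3  0.6  3. ]
[-0.1   0.08  0.  ] rv [0.001 0.    0.001]
[-0.02 -0.85 -0.  ] rv [0.001 0.    0.171]
[ 0.18 -1.65 -0.  ] rv [0.001 0.    0.321]
[ 0.5  -2.41 -0.  ] rv [0.001 0.    0.471]
[ 0.92 -3.11 -0.  ] rv [0.001 0.    0.621]
[ 1.45 -3.74 -0.  ] rv [ 0.001 -0.     0.771]
[ 2.07 -4.29 -0.  ] rv [ 0.001 -0.     0.921]
[ 2.76 -4.74 -0.01] rv [ 1.000e-03 -0.000e+00  1.071e+00]
[ 3.51 -5.08 -0.01] rv [ 1.000e-03 -0.000e+00  1.221e+00]
```

play_rows([
  [[0,-0.8,0],[0,0,0.16],1.2],
  [[0.2,-1.6,0],[0,0,0.31],1.2],
  [[0.5,-2.4,0],[0,0,0.47],1.2],
  [[0.9,-3.1,0],[0,0,0.62],1.2],
  [[1.45,-3.7,0],[0,0,0.77],1.2],
  [[2.05,-4.25,0],[0,0,0.92],1.2],
  [[2.75,-4.7,0],[0,0,1.07],1.2],
  [[3.5,-5.05,0],[0,0,1.22],1.2],
])

```text
time: 30.62
ee_pos: [0.599, 0.0175, 0.2152]
eef_rot: [0.969, 0.248, 0.001, 0.0]
ft_force: [2.6, 0.4, 1.7]
width: 0.0153
```

Run:
```python
from h import *
z=read_state()["ee_pos"][2]
go(*[(*gatepin(g),z,g+ST[2]-np.pi/2) for g in (.45,.3,.15,.05,0)])
```

```text
t 30.62 pos [0.599  0.0175 0.2152] jaw -1.069 tz [ 0.001 -0.001 -1.   ] w 0.0153 F [2.6 0.4 1.7]
[-0.02 -0.03 -0.  ] rv [ 0.001 -0.001 -0.004]
[ 0.04 -0.85 -0.  ] rv [ 0.001 -0.001  0.146]
[ 0.22 -1.66 -0.  ] rv [ 0.001 -0.001  0.296]
[ 0.41 -2.17 -0.  ] rv [ 0.001 -0.001  0.396]
[ 0.52 -2.42 -0.  ] rv [ 0.001 -0.001  0.446]
```

play_rows([
  [[0.05,-0.8,0],[0,0,0.14],1.2],
  [[0.2,-1.6,0],[0,0,0.29],1.2],
  [[0.4,-2.15,0],[0,0,0.39],1.2],
  [[0.5,-2.4,0],[0,0,0.44],1.2],
  [[0.5,-2.4,0],[0,0,0.44],1.2],
  [[0.5,-2.4,0],[0,0,0.44],1.2],
])

```text
time: 31.38
ee_pos: [0.592, 0.0411, 0.2151]
eef_rot: [0.999, 0.034, 0.001, -0.0]
ft_force: [2.8, 0.2, 5.1]
width: 0.0151
```

Run:
```python
from h import *
go((*gatepin(0),read_state()["ee_pos"][2],ST[2]-np.pi/2))
```

```text
t 31.38 pos [0.592  0.0411 0.2151] jaw -1.503 tz [ 0.001  0.    -1.   ] w 0.0151 F [2.8 0.2 5.1]
[-0.01 -0.02 -0.  ] rv [-0.    -0.001  0.012]
```

Pin within 0.3 mm of the locked position. Releasing and backing off upward, then over towards the robot.

play_rows([
  [[0,0,0],[0,0,0],3.5],
  [[0,0,0],[0,0,0],3.5],
  [[0,0,0],[0,0,0],3.5],
  [[0,0,-3],[0,0,0],3.5],
  [[0,0,-7],[0,0,0],3.5],
  [[0,0,-11],[0,0,0],3.5],
  [[-4,0,-14],[0,0,0],3.5],
  [[-9,0,-15],[0,0,0],3.5],
])

```text
time: 32.38
ee_pos: [0.5014, 0.0356, 0.3658]
eef_rot: [0.999, 0.034, 0.001, -0.001]
ft_force: [-1.4, -1.3, 0.9]
width: 0.035
```

play_rows([
  [[-4,4,0],[0,0,0],3.5],
  [[-5,8,0],[0,0,0],3.5],
  [[-6,13,0],[0,0,0],3.5],
  [[-6,18,0],[0,0,0],3.5],
  [[-6,23,0],[0,0,0],3.5],
  [[-6,28,0],[0,0,0],3.5],
  [[-6,33,0],[0,0,0],3.5],
  [[-6,33,0],[0,0,0],3.5],
])

```text
time: 33.38
ee_pos: [0.4625, -0.3023, 0.363]
eef_rot: [1.0, 0.031, -0.001, -0.001]
ft_force: [-0.3, 0.8, -0.1]
width: 0.035
```

Run:
```python
from chk import *
p=camera("scene"); t=camera("top"); pickle.dump((p,t),open("p3.pkl","wb"))
overlay(p,"f1",200,130,400,280,4,(-.205,-.14,-.075)); overlay(t,"f2",210,110,410,250,4,(-.205,-.14,-.075))
cv2.imwrite("pics/f3.png",t["frame"][:,:,::-1]); print(read_state()["ft_force"])
```

```text
[-0.61017597  0.37135663 -0.42682426]
```

View pics/f1.png

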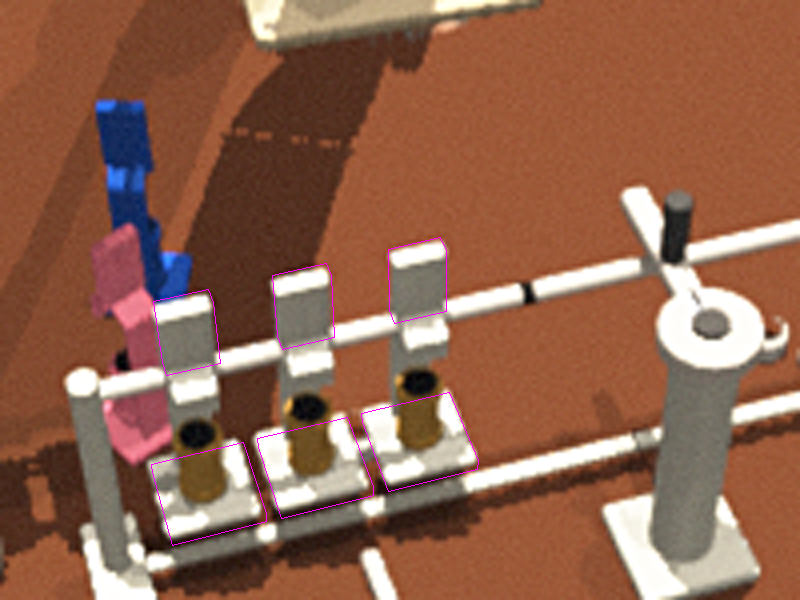

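View pics/f2.png

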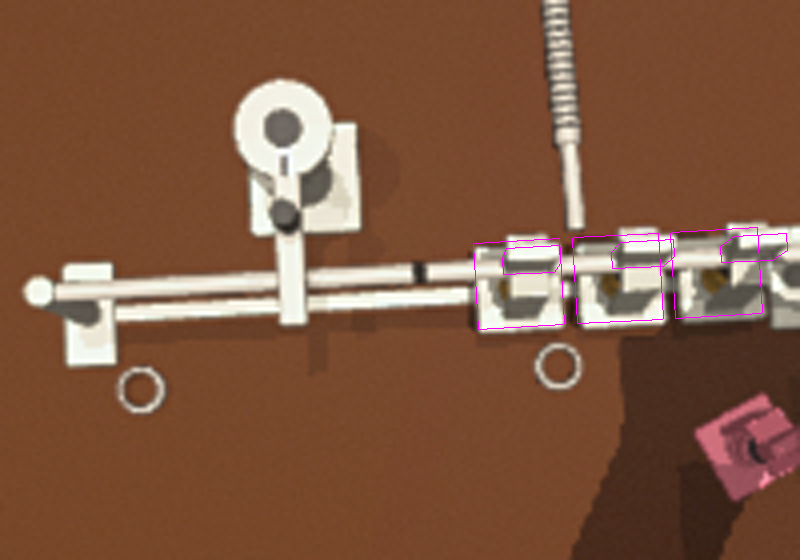

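View pics/f3.png

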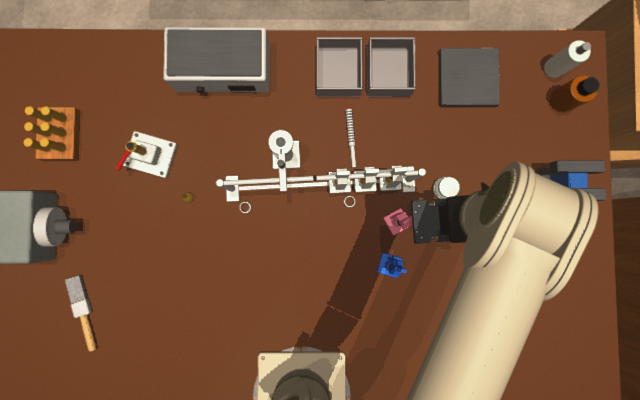

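Marks 1–3 are filled and the index lines meet (top crop (285,160)). Bystanders are where they were: caps (245,208) and (349,201), mouthpiece (187,197), mandrel (351,137), jar (446,186). Checking the gate angle, then handing in.

Run:
```python
from chk import *
p,t=pickle.load(open("p3.pkl","rb"))
gate(t,(285.5/4+209.5,209.5/4+109.5)); gate(p,(678.5/4+199.5,199.5/4+129.5))
print(read_state()["time"]); print(close_job())
```

```text
gate 0.04041007554916831 r 0.05428972415088269
gate 0.01532016594462604 r 0.055287071946967505
33.475
the job is handed in; nothing more can be done
None
```

I swung the collar clear to about 1.67 rad, hung all the carriers, turned the collar back to its locked mark and handed the job in at 33.5 s. Three carriers were present this time. I hooked each one on at the loading end and slid it past the gate to marks 3, 2 and 1, leaving mark 0 empty.

- **Knocked carrier:** one carrier was knocked aside partway through. I measured its new position before picking it up.
- **Carriers:** in the last pictures all three match the model to about 2 mm at their marks, upright and with no visible swing.
- **Collar:** the two cameras put the collar at 0.02 and 0.04 rad, against the 0.12 allowed. They differ slightly but both are well within the limit.
- **Bystanders and gripper:** the bystanders and the blue and pink look-alikes stand where they started, judged by eye from the pictures. The gripper was clear, with no contact force.

No check failed. The hand-in gave no verdict.

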